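# Weigh a metal specimen on the spring balance

## Task

Weigh the metal specimen on the spring balance in the retort stand: pick it up, put its wire loop over the balance's hook, and ease its weight onto the spring by hand (no faster than 2 cm/s) until the balance carries all of it, so that the hook never jumps or bounces when you let go, and never pull or knock the balance hard (it is made for 10 N). Leave the specimen hanging still on the hook with nothing else touching it, and leave the jar, the bottle and the beaker where they stand.

Things in the scene. Friction and masses are not known exactly. Their poses are not given: they have to be found in the camera images.
- specimen_mid (a point): Centre, half-way up, of the specimen's cylinder: a grey-painted solid, 44 mm diameter, 54 mm tall, z up its axis, standing on the bench. A 5 mm stem rises from it to a wire loop. Grip the cylinder's sides with the hand leaning 35 to 45 degrees, so that stem and loop stay clear of the gripper. Axes as the specimen's.
- loop_top (a point): Centre of the wire at the top of the specimen's closed loop, 118 mm above specimen_mid. The loop is 4 mm round wire in the specimen's y-z plane, so its opening looks along the specimen's x (either way round is the same); 22 mm clear in width, 34 mm clear in height below the top wire, which is slightly arched and so centres itself on a hook.
- specimen: The whole specimen, 147 mm tall; origin at the centre of its underside, z up, x along the opening of its loop. Its metal is unknown, so its mass is anywhere from 0.22 to 0.80 kg; the centre of mass is on the axis, near the middle of the cylinder.
- hook_seat (a point): Where the centre of the loop's top wire lies when hung, in the bend of the balance's J hook (4 mm wire in the x-z plane). z up; the upturned tip and open side face -x, roughly towards the robot. 270 to 320 mm above the bench unloaded; goes down under load. The loop goes on along +x with its top wire about 22 mm above the seat, until over the seat, then down.
- hook_tip (a point): Upper end of the hook's upturned tip, 14 mm above the seat and 10.5 mm out along -x; axes as hook_seat. A top wire with its centre 16 mm or more above the seat clears it. The gap from tip to shank is 14 mm clear; the underside of the bend is 6 mm below the seat; from 25 to 40 mm above the seat the shank bends back over the seat.
- plunger (a joint): How far the hook is drawn down out of the balance, in m: 0 unloaded (a stop), growing downwards, end stop at 0.100. The spring bears 100 N per m of dip, from 0 N at 0, lightly damped, so the specimen comes to hang at 0.021 to 0.079 depending on its mass. Let go before the weight is carried, or pulled too far, it bounces.
- balance: Boss head, clamp and tubular spring balance on the rod of the retort stand, fixed. Origin in the boss head on the rod's axis, z up, -x along the clamp to the balance. The clear tube, 25 mm diameter, stands upright 130 mm along -x, from 115 mm below to 89 mm above this origin; the unloaded hook's seat is 165 mm below this origin, under the tube.
- stand: The retort stand, fixed. Origin on the bench under its rod (12 mm diameter, 650 mm tall); base plate 200 by 130 mm, 10 mm thick, reaching 170 mm along -x and 30 mm along +x of the rod.
- jar_mid (a point): Centre, half-way up, of a white screw-top jar with a blue lid, 64 mm diameter, 85 mm tall, standing loose. Leave alone.
- flask_mid (a point): Centre, half-way up, of a dark reagent bottle with a blue cap, 72 mm diameter, 160 mm tall, standing loose. Leave alone.
- beaker_mid (a point): Centre, half-way up, of an empty clear plastic beaker, 68 mm across the rim, 85 mm tall, standing loose. Leave alone.
Not all that is in view belongs to the job. What is meant by the specimen is not green, and is the smaller of those in its own colour.

How it is judged (in metres and radians):
On the way, in this order (a step that is already met when the one before it is completed fails the run):
1. the specimen is lifted clear of the bench (height (world z) of specimen_mid above 0.06 m), for 0.2 s.
2. its loop is on the hook and the spring is taking load, while it is still held in the fingers (horizontal distance between loop_top and hook_seat below 0.01 m and z of loop_top in the frame of hook_seat between -0.006 and 0.006 m and value of joint plunger above 0.006 m and contact force between specimen and balance above 0.5 N and contact force between the fingers and specimen above 0.5 N), for 0.2 s.
At the end, for the whole second after the job is handed in: The specimen hangs upright (within 7 degrees) from the hook by its loop, top wire within 8 mm of the seat, the hook drawn down 12 to 90 mm by its weight; the hook moves slower than 10 mm/s and the specimen slower than 40 mm/s (distance between loop_top and hook_seat below 0.008 m and angle between specimen's own z axis and vertical below 0.12 rad and contact force between specimen and balance above 1 N and value of joint plunger between 0.012 and 0.09 m and velocity of joint plunger between -0.01 and 0.01 m/s and linear speed of specimen below 0.04 m/s); the robot touches nothing.
It fails at once if the hook jumps, snatches or bounces (faster than 0.06 m/s either way) (velocity of joint plunger above 0.06 m/s or velocity of joint plunger below -0.06 m/s).
It fails at once if the balance is pulled or knocked with more than 10 N (contact force between balance and anything else above 10 N).
It fails at once if the jar is shifted more than 30 mm or tipped (distance of jar_mid from where it was at the start of the episode above 0.03 m or angle between jar_mid's own z axis and vertical above 0.35 rad).
It fails at once if the bottle is shifted more than 30 mm or tipped (distance of flask_mid from where it was at the start of the episode above 0.03 m or angle between flask_mid's own z axis and vertical above 0.35 rad).
It fails at once if the beaker is shifted more than 30 mm or tipped (distance of beaker_mid from where it was at the start of the episode above 0.03 m or angle between beaker_mid's own z axis and vertical above 0.35 rad).
It also fails if it takes over 67 s, if anything falls off the work surface, if the arm or the gripper's body presses on something with over 40 N, if the wrist force passes 120 N, or if a joint passes its speed limit or range.

## Robot

A 6-joint arm with a two-finger parallel gripper is mounted at the origin on the work surface. World frame = base frame: x ahead of the robot, y to its left, z up, the work surface at z = 0. Lengths are in mm, angles in rad, forces in N, time in s.
With the tool pointing down it reaches from about 275 to 1000 mm from the base axis. Payload 8.4 kg.
Tool frame: the origin (TCP) lies on the centre line of the jaws, within the pads' length; the fingertips stand r.tip_reach ahead of it and the grasp point (between the pads) lies 11 mm behind it (r.tip_reach is the distance from the TCP to the fingertips, in mm); z points along the fingers, y is the line along which they close (so a half turn about z gives the same grasp; the last joint's range is limited). The gripper opens to 85 mm and grips with 20 to 120 N. Pads are 22 mm wide; open, the fingers measure 114 mm over their backs; the gripper's body (76 mm by 85 mm) begins 54 mm behind the grasp point. The pads swing forward as they close: fully open they stand 13 mm farther back than shut.
Start: joints at [1.229, 0.353, 1.633, -0, 1.155, -0.002], TCP at [208.31, 589.266, 200.181] pointing down, gripper open.
Joint ranges: [-2.63, 2.63], [-0.92, 2.1], [0.06, 2.66], [-1.3, 4.44], [0, 2.69], [-3.02, 3.02]. Speed limits (rad/s): [2.22, 2.22, 2.79, 3.14, 3.14, 3.14].

## Interface

Orientations are given as [roll, pitch, yaw] about the fixed x, y, z axes, in that order (R = Rz(yaw) Ry(pitch) Rx(roll)).
In Python, from rig import r gives the robot as it stands.
- The arm moves only by the tool carry_out, never from a script. Its argument "targets" is a list of rows, each an object with "dp": the shift along the tool's x, y, z in mm, a list of three; "yaw": the turn about the tool's z in degrees. A call has 1 to 12 rows; each row is the pose to reach, as a shift and turn from the pose commanded when the call began, along the tool's axes at that moment; what a row does not reach only later rows make up. A row lasts 1/8 s, in which the tool goes at most 62.5 mm and 10.7 degrees, less where a joint would pass 70% of its speed; a pose out of reach is approached as far as the arm can. A call with a gripper value outside its range is refused whole. "fingers" is the opening, from -1 (shut) to 1 (fully open), so that 0 is half open, set as the call begins (left out, the last holds). The fingers move at their own pace and stop on an object; "grip_force" is the grip in N (left out, the last holds). Time passes only in rows, so rows that repeat a pose let the fingers close. It gives the time, the measured TCP pose, the force, the opening and the grip force at its end, in the units of the state.
- r.sense(): the state, without advancing time (a new reading comes with each control period).
- r.grab_frame(name): name is "scene" or "side" or "wrist"; returns the picture (480x640x3 uint8, red, green, blue); there is no depth.
- r.get_calibration(name): a dict with "fx", "fy", "cx", "cy" (pixels), "dist_coeffs" ([k1, k2, p1, p2, k3] as OpenCV has them; the pictures are not rectified), "rvec" (rotation vector, rad) and "tvec" (3), from world to camera coordinates, as OpenCV has them. Camera axes: x right, y down, z forward; pixel columns grow to the right and rows downward; lengths in mm; the calibration is good to about 2 mm. A picture is of the moment at which its call begins: read the wrist's pose just before it. get_calibration takes no time and is no camera call; for the wrist camera it gives the pose at the moment of the call.
- r.sign_off(): hands the job in; it is judged then, once.
The state is a dict: "clock": time; "qpos": joint angles; "qvel": joint speeds; "joint_efforts": joint torques, N m; "eef_pos": TCP position; "tcp_rot": TCP orientation; "contact_force": force on the tool from outside, world axes, zero at the start; "wrist_torque": the same for the moment, N m; "opening": opening from 0.0 (shut) to 1.0 (fully open); "grasp_force": force on a finger pad.
Only numpy, scipy, OpenCV 4.12 (cv2) and the standard library are available. Lean on these libraries where they do the work, as an engineer would, in place of code of your own. Each camera call takes 0.05 s, during which the arm holds its last target. There are 200 camera calls.

## Working session

There is one attempt and no reset: what is moved stays moved. The work goes in short steps, Python scripts to look and compute and a tool call to move; the robot and the scene stay as the last step left them, time stands still between calls to the robot, and variables do not carry over. Pictures are saved under pics/ and viewed, at most 10 in all, crops included, and the job is handed in when it is done.

Besides the shell and the picture viewer there is one more tool, called after "Call:" in YAML: its name, and indented under it one key for each argument. carry_out: Moves the arm, as the interface text tells. Its arguments: {"type":"object","properties":{"targets":{"type":"array","items":{"type":"object","properties":{"dp":{"type":"array","items":{"type":"number"}},"yaw":{"type":"number"}}}},"fingers":{"type":"number"},"grip_force":{"type":"number"}},"required":["targets"]}

```bash
mkdir -p pics; ls; python3 - <<'E'
from rig import r
import cv2,numpy as np
s=r.sense();print(s, r.tip_reach)
for n in("scene","side"):
    im=r.grab_frame(n);cv2.imwrite(f"pics/{n}0.png",im[:,:,::-1]);c=r.get_calibration(n)
    R=cv2.Rodrigues(np.array(c["rvec"],float))[0];print(n,c,"cam at",-R.T@np.array(c["tvec"]).ravel())
E
```

```text
pics
{'clock': 0.0, 'qpos': array([ 1.22860574e+00,  3.53625233e-01,  1.63412887e+00,  3.34565779e-05,
        1.15518915e+00, -2.39756880e-03]), 'qvel': array([-1.82355556e-03, -1.47746081e-03,  1.38465828e-04, -7.82992333e-04,
       -1.05876110e-03, -1.97372956e-05]), 'joint_efforts': array([-2.51067331e-04, -6.05260634e+01, -3.42059112e+01, -9.42732356e-06,
        9.46858112e-03, -1.60190189e-05]), 'eef_pos': array([208.12416635, 588.7888165 , 199.47826653]), 'tcp_rot': array([-3.14024213e+00, -3.38282703e-05,  2.80178608e+00]), 'contact_force': array([-0.93730182, -0.49542   ,  0.51558364]), 'wrist_torque': array([ 0.00413937,  0.01447167, -0.0117143 ]), 'grasp_force': 0.0, 'opening': 0.9991031941573936} 8.0
scene {'fx': 570.0929640875546, 'fy': 570.0929640875546, 'cx': 317.14846752748866, 'cy': 241.76248551240687, 'dist_coeffs': array([0.01657197, 0.        , 0.        , 0.        , 0.        ]), 'rvec': array([ 0.99756586,  2.41819114, -1.07955207]), 'tvec': array([ 382.37260421,  -79.19033705, 1715.44139373])} cam at [1208.32860539  673.95111492 1086.71568008]
side {'fx': 596.5539501837635, 'fy': 596.5539501837635, 'cx': 323.39856992132604, 'cy': 239.72334063404995, 'dist_coeffs': array([-0.12995661,  0.        ,  0.        ,  0.        ,  0.        ]), 'rvec': array([ 2.13576163, -0.3253744 ,  0.16406418]), 'tvec': array([-557.69330819,  343.98261602, 1497.1471293 ])} cam at [  230.44256815 -1177.84713247  1109.21943195]
```

View pics/scene0.png

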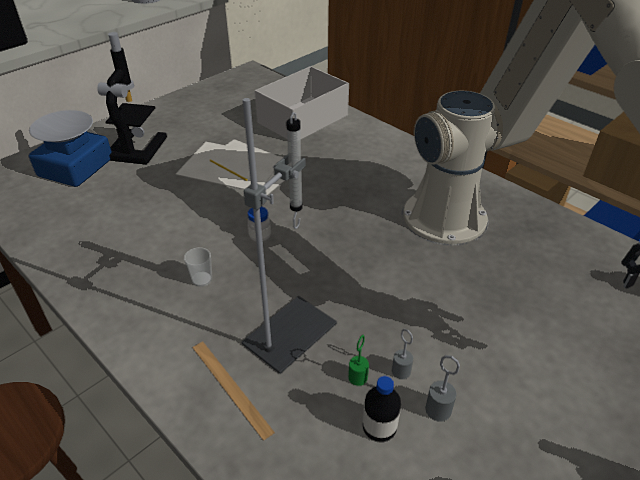

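View pics/side0.png

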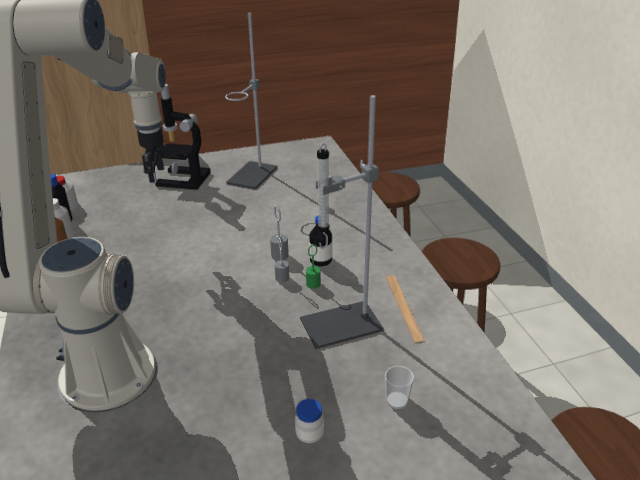

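The scene view shows a green specimen at (358,370) and two grey ones at (402,362) and (440,400). In the side view they are at (313,277), (281,271) and (279,247). The smaller grey one, scene (402,362), fits the description. I'll confirm that in an enlarged crop that also shows the hook.

```bash
cat > h.py <<'E'
import cv2,numpy as np
from rig import r
def cal(n):
    c=r.get_calibration(n);K=np.array([[c["fx"],0,c["cx"]],[0,c["fy"],c["cy"]],[0,0,1.]])
    return K,np.array(c["dist_coeffs"],float),np.array(c["rvec"],float),np.array(c["tvec"],float).ravel()
def ray(C,uv):
    K,d,rv,t=C;R=cv2.Rodrigues(rv)[0]
    p=cv2.undistortPoints(np.array([[uv]],float),K,d).ravel();v=R.T@np.array([p[0],p[1],1]);return -R.T@t,v/np.linalg.norm(v)
def onz(C,uv,z):
    o,v=ray(C,uv);return o+v*(z-o[2])/v[2]
def tri(rays):
    A=sum(np.eye(3)-np.outer(v,v) for o,v in rays);b=sum((np.eye(3)-np.outer(v,v))@o for o,v in rays)
    p=np.linalg.solve(A,b);return p,[np.linalg.norm((np.eye(3)-np.outer(v,v))@(p-o)) for o,v in rays]
def proj(C,P):
    K,d,rv,t=C;return cv2.projectPoints(np.array(P,float).reshape(-1,3),rv,t,K,d)[0].reshape(-1,2)
E
python3 - <<'E'
from h import *
a=cv2.imread("pics/scene0.png");b=cv2.imread("pics/side0.png")
f=lambda im,x,y,w,h:cv2.resize(im[y:y+h,x:x+w],(400,300),interpolation=cv2.INTER_CUBIC)
top=np.hstack([f(a,340,325,133,100),f(b,255,195,100,75)])
bot=np.hstack([f(a,260,180,80,60),f(b,290,190,80,60)])
cv2.imwrite("pics/c1.png",np.vstack([top,bot]))
E
```

```text
(no output)
```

View pics/c1.png

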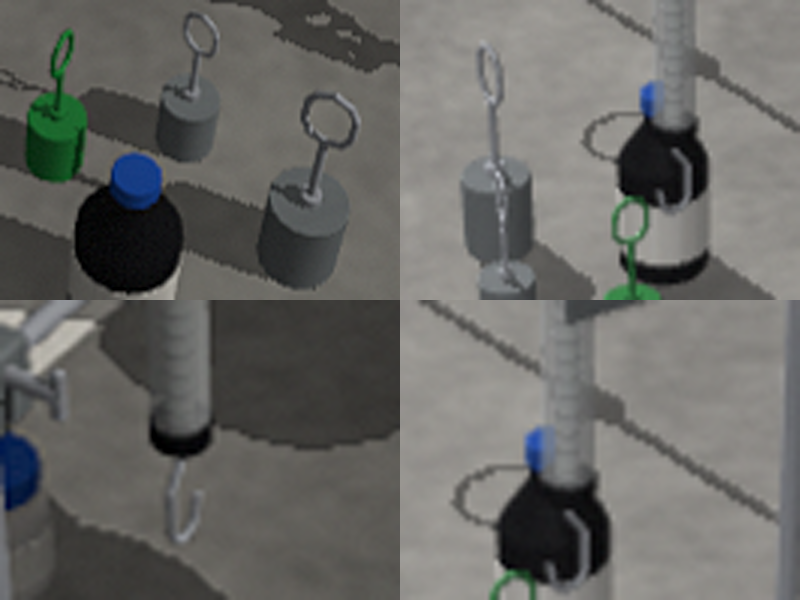

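The crop shows the grey one at scene (402,362) is clearly smaller than the grey at (440,400), so it is the target. The hook's bend is at scene (296,228) and side (323.5,247.5), with its tip at scene (300,218). Next I triangulate these points.

```bash
python3 - <<'E'
from h import *
S,D=cal("scene"),cal("side")
np.set_printoptions(precision=1,suppress=True)
def T(n,a,b):print(n,*tri([ray(S,a),ray(D,b)]))
T("bend",(296,228),(323.5,247.5));T("tip",(299.8,218),(319.6,243))
T("tubetop",(293,122),(322.5,153));T("tubebot",(296.5,207),(324,226.5))
T("rodtop",(249,102),(373,98))
print("rodbase",onz(S,(267.5,348),10),onz(D,(366,319),10))
T("loopc",(407,336.7),(280,242));T("spec top",(403,355.5),(281.8,264))
print("spec foot",onz(S,(402,372),0), onz(D,(281.8,277),0))
print("big foot",onz(S,(440,411),0));T("bigloop",(449.5,365),(277,213))
print("green",onz(S,(358.5,379),0),onz(D,(313,282),0))
print("bottle",onz(S,(381,425),0),onz(D,(321,258),0));T("botcap",(385,381),(319,219))
print("jar",onz(D,(309.5,409),85),"beaker",onz(D,(399,373),85),onz(S,(198,254),85))
d=lambda C,a,b:np.linalg.norm(onz(C,a,54)-onz(C,b,54))
print("dia small",d(S,(393,356),(412.5,356)),"big",d(S,(429.5,390),(455.5,390)))
E
```

```text
bend [579.9 -22.6 286.5] [np.float64(0.8040172345054407), np.float64(0.8040172345054069)]
tip [567.6 -25.4 304.8] [np.float64(0.933607521918802), np.float64(0.9336075219187971)]
tubetop [577.5 -25.5 542.4] [np.float64(0.4637538356678447), np.float64(0.4637538356680306)]
tubebot [581.1 -19.6 345.9] [np.float64(0.6827997877920716), np.float64(0.6827997877920844)]
rodtop [705.    9.9 644.1] [np.float64(2.4793700734557604), np.float64(2.479370073455918)]
rodbase [707.4   4.5  10. ] [705.4  -7.3  10. ]
loopc [532.5 265.  129.2] [np.float64(1.0400020090561575), np.float64(1.0400020090561575)]
spec top [530.5 259.1  54.7] [np.float64(1.5643032086482427), np.float64(1.564303208648125)]
spec foot [530.4 264.9   0. ] [530.9 265.5   0. ]
big foot [550.7 384.8   0. ]
bigloop [551.5 380.4 160.4] [np.float64(0.13545269450076416), np.float64(0.1354526945009132)]
green [614.5 207.8   0. ] [615.6 212.2   0. ]
bottle [665.6 317.4   0. ] [675.5 325.8   0. ]
botcap [667.  313.6 155.9] [np.float64(0.013418295160837004), np.float64(0.0134182951609231)]
jar [ 450.5 -331.    85. ] beaker [ 679.7 -290.6   85. ] [ 671.6 -300.8   85. ]
dia small 43.17083735167753 big 54.522395881979946
```

Sizes and heights agree: the small grey specimen is 43 mm in diameter, centred near (530.5,264), and its loop looks along about 10° azimuth. The hook seat is near (580,-22,291) with +x at about 11°, so no re-aiming is needed. The hand has to lean, but the moves only shift and yaw. I'll first turn and travel to azimuth 20°, then see how the arm treats a pose at the edge of its reach.

Call:
carry_out:
  targets:
    - {"dp":[-40,-5,-20],"yaw":-5}
    - {"dp":[-90,-12,-40],"yaw":-10}
    - {"dp":[-145,-20,-60],"yaw":-15}
    - {"dp":[-200,-27,-80],"yaw":-20}
    - {"dp":[-255,-34,-100],"yaw":-25}
    - {"dp":[-310,-41,-120],"yaw":-30}
    - {"dp":[-368,-48,-140],"yaw":-35}
    - {"dp":[-425,-55,-160],"yaw":-40}
    - {"dp":[-482,-62,-180],"yaw":-40}
    - {"dp":[-540,-70,-200],"yaw":-40}
    - {"dp":[-598,-78,-200],"yaw":-40}
    - {"dp":[-655,-85,-200],"yaw":-40}
  fingers: 1

```text
clock: 1.6
eef_pos: [799.0, 289.7, 400.1]
tcp_rot: [3.142, 0.0, -2.783]
contact_force: [0.4, 0.8, 0.3]
opening: 1.005
grasp_force: 0.0
```

Call:
carry_out:
  targets:
    - {"dp":[-50,0,0],"yaw":0}
    - {"dp":[-100,0,0],"yaw":0}
    - {"dp":[-150,0,0],"yaw":0}
    - {"dp":[-200,0,0],"yaw":0}
    - {"dp":[-250,0,0],"yaw":0}

```text
clock: 2.22
eef_pos: [926.0, 339.6, 360.8]
tcp_rot: [-3.141, 0.054, -2.783]
contact_force: [1.0, 0.6, 1.7]
opening: 0.999
grasp_force: 0.0
```

```bash
python3 -c "
from rig import r
s=r.sense();print(s['qpos'],s['eef_pos'],s['tcp_rot'])"
```

```text
[ 3.49934177e-01  1.06125887e+00  5.82033455e-02  8.50096789e-05
  1.96837468e+00 -1.57922651e+00] [926.03706746 339.58880226 360.79899654] [-3.14121566  0.05375449 -2.78318314]
```

The arm gives way in orientation at the edge of its reach: it is leaning outward by 3°. I push further, up and out.

Call:
carry_out:
  targets:
    - {"dp":[-60,0,-60],"yaw":0}
    - {"dp":[-100,0,-100],"yaw":0}
    - {"dp":[-150,0,-150],"yaw":0}
    - {"dp":[-200,0,-200],"yaw":0}

```text
clock: 2.72
eef_pos: [915.2, 336.5, 425.5]
tcp_rot: [-3.141, 0.108, -2.783]
contact_force: [-0.6, 0.0, -0.4]
opening: 1.0
grasp_force: 0.0
```

```bash
python3 -c "
from rig import r
s=r.sense();print(s['qpos'],s['eef_pos'],s['tcp_rot'])"
```

```text
[ 3.50709915e-01  9.94912974e-01  5.81682375e-02  1.35226092e-04
  1.98080022e+00 -1.57842701e+00] [915.24275706 336.47278444 425.53320059] [-3.14088575  0.10770898 -2.78315336]
```

Call:
carry_out:
  targets:
    - {"dp":[-1500,0,0],"yaw":0}
    - {"dp":[-1500,0,0],"yaw":0}
    - {"dp":[-1500,0,0],"yaw":0}

```text
clock: 3.1
eef_pos: [958.4, 353.4, 371.9]
tcp_rot: [-3.141, 0.157, -2.783]
contact_force: [0.2, -0.5, -0.6]
opening: 1.001
grasp_force: 0.0
```

```bash
python3 -c "
from rig import r
s=r.sense();print(s['qpos'],s['eef_pos'],s['tcp_rot'])"
```

```text
[ 3.51776803e-01  1.05398732e+00  5.81973051e-02  8.69774452e-05
  1.87230886e+00 -1.57736462e+00] [958.42706601 353.41520897 371.87958274] [-3.14063117  0.15709626 -2.78313951]
```

Call:
carry_out:
  targets:
    - {"dp":[-1500,0,0],"yaw":0}
    - {"dp":[-1500,0,0],"yaw":0}
    - {"dp":[-1500,0,0],"yaw":0}
    - {"dp":[-1500,0,0],"yaw":0}
    - {"dp":[-1500,0,0],"yaw":0}
    - {"dp":[-1500,0,0],"yaw":0}
    - {"dp":[-1500,0,0],"yaw":0}
    - {"dp":[-1500,0,0],"yaw":0}
    - {"dp":[-1500,0,0],"yaw":0}
    - {"dp":[-1500,0,0],"yaw":0}
    - {"dp":[-1500,0,0],"yaw":0}
    - {"dp":[-1500,0,0],"yaw":0}

```text
clock: 4.6
eef_pos: [1019.7, 378.4, 263.1]
tcp_rot: [-3.14, 0.216, -2.783]
contact_force: [-0.2, -0.5, -0.1]
opening: 1.001
grasp_force: 0.0
```

```bash
python3 -c "
from rig import r
s=r.sense();print(s['qpos'],s['eef_pos'],s['tcp_rot'])"
```

```text
[ 3.54000411e-01  1.16788404e+00  5.91508180e-02 -1.62019286e-04
  1.69901213e+00 -1.57521794e+00] [1019.71260019  378.38887797  263.11826649] [-3.14046841  0.21554283 -2.7830871 ]
```

Each call adds about 0.05 rad of lean, so I repeat short calls.

Call:
carry_out:
  targets:
    - {"dp":[-1500,0,-700],"yaw":0}
    - {"dp":[-1500,0,-700],"yaw":0}
    - {"dp":[-1500,0,-700],"yaw":0}

```text
clock: 4.97
eef_pos: [1020.8, 379.3, 323.4]
tcp_rot: [-3.14, 0.274, -2.783]
contact_force: [-0.2, -0.3, 0.1]
opening: 0.998
grasp_force: 0.0
```

Call:
carry_out:
  targets:
    - {"dp":[-1500,0,-700],"yaw":0}
    - {"dp":[-1500,0,-700],"yaw":0}
    - {"dp":[-1500,0,-700],"yaw":0}

```text
clock: 5.35
eef_pos: [1019.1, 379.1, 378.3]
tcp_rot: [-3.14, 0.327, -2.783]
contact_force: [-0.6, -0.4, -1.1]
opening: 0.999
grasp_force: 0.0
```

Call:
carry_out:
  targets:
    - {"dp":[-1500,0,-300],"yaw":0}
    - {"dp":[-1500,0,-300],"yaw":0}

```text
clock: 5.6
eef_pos: [1032.9, 384.5, 394.9]
tcp_rot: [-3.14, 0.382, -2.783]
contact_force: [0.3, -0.1, 0.3]
opening: 1.002
grasp_force: 0.0
```

Call:
carry_out:
  targets:
    - {"dp":[-1500,0,-300],"yaw":0}

```text
clock: 5.72
eef_pos: [1043.1, 388.5, 407.6]
tcp_rot: [-3.14, 0.423, -2.783]
contact_force: [0.7, 0.6, -0.4]
opening: 1.0
grasp_force: 0.0
```

Call:
carry_out:
  targets:
    - {"dp":[-1500,0,-300],"yaw":0}

```text
clock: 5.85
eef_pos: [1052.7, 392.2, 425.3]
tcp_rot: [-3.14, 0.469, -2.783]
contact_force: [-0.0, 0.2, 0.6]
opening: 1.0
grasp_force: 0.0
```

Call:
carry_out:
  targets:
    - {"dp":[-1500,0,-300],"yaw":0}

```text
clock: 5.98
eef_pos: [1060.7, 395.2, 444.6]
tcp_rot: [-3.14, 0.512, -2.783]
contact_force: [-0.0, -0.7, -0.2]
opening: 1.0
grasp_force: 0.0
```

Call:
carry_out:
  targets:
    - {"dp":[-1500,0,-300],"yaw":0}

```text
clock: 6.1
eef_pos: [1067.6, 398.0, 465.2]
tcp_rot: [-3.14, 0.555, -2.782]
contact_force: [0.1, 0.3, -1.1]
opening: 1.0
grasp_force: 0.0
```

Call:
carry_out:
  targets:
    - {"dp":[-1500,0,-300],"yaw":0}

```text
clock: 6.22
eef_pos: [1073.3, 400.2, 487.0]
tcp_rot: [-3.139, 0.597, -2.782]
contact_force: [-0.1, -0.5, 0.7]
opening: 1.003
grasp_force: 0.0
```

Call:
carry_out:
  targets:
    - {"dp":[-1500,0,-300],"yaw":0}

```text
clock: 6.35
eef_pos: [1077.8, 402.0, 510.1]
tcp_rot: [-3.139, 0.638, -2.782]
contact_force: [-0.5, -0.8, 0.8]
opening: 1.0
grasp_force: 0.0
```

Call:
carry_out:
  targets:
    - {"dp":[-1500,0,-300],"yaw":0}

```text
clock: 6.48
eef_pos: [1081.1, 403.3, 534.5]
tcp_rot: [-3.139, 0.679, -2.782]
contact_force: [1.3, -0.2, 0.6]
opening: 0.998
grasp_force: 0.0
```

```bash
cat >> h.py <<'E'
from scipy.spatial.transform import Rotation as Ro
np.set_printoptions(precision=2,suppress=True)
def dp(P):
    s=r.sense();R=Ro.from_euler("xyz",s["tcp_rot"]).as_matrix();return R.T@(np.array(P)-s["eef_pos"]),R,s
E
python3 - <<'E'
from h import *
z=dp([0,0,0])[1][:,2];M=np.array([530.5,264,30.])
d,R,s=dp(M+11*z-150*z);print(d,R,s["eef_pos"],s["qpos"],M-139*z)
E
```

```text
[ 756.09   63.32 -101.  ] [[-0.73 -0.35  0.59]
 [-0.27  0.94  0.22]
 [-0.63 -0.   -0.78]] [1081.1   403.34  534.54] [ 0.36  0.96  0.06 -0.    1.44 -1.57] [448.66 233.61 138.17]
```

Call:
carry_out:
  targets:
    - {"dp":[50,5,-25],"yaw":0}
    - {"dp":[105,10,-50],"yaw":0}
    - {"dp":[160,15,-75],"yaw":0}
    - {"dp":[215,20,-100],"yaw":0}
    - {"dp":[270,25,-125],"yaw":0}
    - {"dp":[325,30,-150],"yaw":0}
    - {"dp":[380,35,-175],"yaw":0}
    - {"dp":[435,40,-190],"yaw":0}
    - {"dp":[490,45,-200],"yaw":0}
    - {"dp":[550,50,-200],"yaw":0}
    - {"dp":[610,55,-200],"yaw":0}
    - {"dp":[670,60,-200],"yaw":0}

```text
clock: 7.98
eef_pos: [482.6, 239.7, 293.9]
tcp_rot: [-3.14, 0.68, -2.783]
contact_force: [0.6, 0.5, 0.3]
opening: 1.003
grasp_force: 0.0
```

Call:
carry_out:
  targets:
    - {"dp":[45,2,20],"yaw":0}
    - {"dp":[86,3,50],"yaw":0}
    - {"dp":[86,3,50],"yaw":0}

```text
clock: 8.35
eef_pos: [447.0, 228.9, 198.0]
tcp_rot: [-3.137, 0.671, -2.779]
contact_force: [-0.4, 0.8, -0.3]
opening: 1.006
grasp_force: 0.0
```

```bash
python3 - <<'E'
from h import *
s=r.sense();W=cal("wrist");im=r.grab_frame("wrist")[:,:,::-1].copy();cv2.imwrite("pics/w1.png",im)
np.savez("w1.npz",K=W[0],d=W[1],rv=W[2],t=W[3]);print(s["eef_pos"],s["tcp_rot"],s["qpos"],W)
print(proj(W,[[530.5,264,145],[530.5,264,54],[530.5,264,0]]))
E
```

```text
[447.04 228.89 198.03] [-3.14  0.67 -2.78] [ 0.57 -0.11  2.4  -0.6   0.24 -0.82] (array([[388.97,   0.  , 318.28],
       [  0.  , 388.97, 230.9 ],
       [  0.  ,   0.  ,   1.  ]]), array([-0.08,  0.  ,  0.  ,  0.  ,  0.  ]), array([-1.35, -1.96, -1.04]), array([ -55.24, -419.85, -114.34]))
[[324.14 267.81]
 [323.65 177.42]
 [323.41 135.57]]
```

View pics/w1.png

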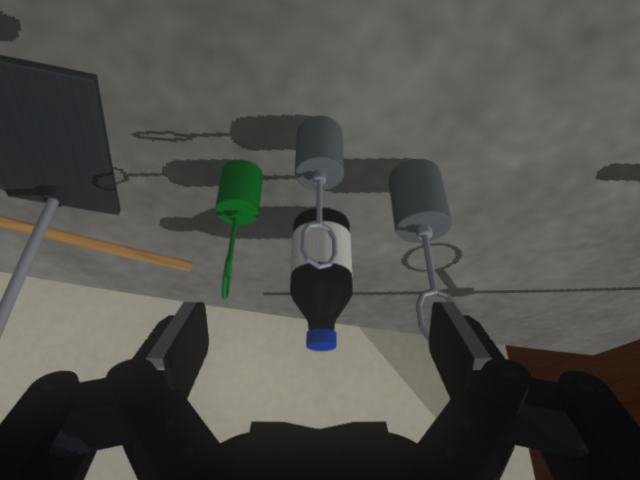

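The wrist view, upside down, shows the small grey specimen: its top centre is near (319.5,173), its loop centre (319,244) and the top wire about (320.5,264). Green is at left and the big grey at right. I refine the point and check the wrist's room with a quick kinematic fit.

```bash
python3 - <<'E'
from h import *
W=cal("wrist")
print("top",onz(W,(319.5,173),54),"looptop",onz(W,(320.5,264),145),"loopc",onz(W,(319,244),126))
D=[(.3536,1.6341,3.1415,624.5,199.5),(1.0613,.0582,3.0878,986.3,360.8),(.9949,.0582,3.0339,975.1,425.5),(1.054,.0582,2.9845,1021.5,371.9),(1.1679,.0592,2.926,1087.7,263.1),(.96,.06,2.46,1153.9,534.5)]
A=[];b=[]
for q2,q3,s,R_,z in D:
    A+=[[0,np.sin(q2),np.sin(q2+q3),np.sin(s)],[1,np.cos(q2),np.cos(q2+q3),np.cos(s)]];b+=[R_,z]
x,res,_,_=np.linalg.lstsq(np.array(A),np.array(b),rcond=None);print(x,np.array(A)@x-b)
h,L2,L3,L6=x
def ik(P,R):
    w=P-L6*R[:,2];rr=np.hypot(w[0],w[1]);zz=w[2]-h;c=(rr**2+zz**2-L2**2-L3**2)/2/L2/L3
    q3=np.arccos(c);q2=np.arctan2(rr,zz)-np.arctan2(L3*np.sin(q3),L2+L3*np.cos(q3));az=np.arctan2(w[1],w[0])
    f=np.array([np.sin(q2+q3)*np.cos(az),np.sin(q2+q3)*np.sin(az),np.cos(q2+q3)]);return q2,q3,az,"q5",np.arccos(f@R[:,2])
R=dp([0,0,0])[1];z=R[:,2];print("now",ik(r.sense()["eef_pos"],R))
M=np.array([530.5,264,30.])
for P in (M+11*z,M-49*z,M-99*z,M+[-30,-11,120],np.array([578,-23,191])+11*z,np.array([560,-30,191])+11*z):print(P,ik(P,R))
E
```

```text
top [532.34 261.32  54.  ] looptop [533.64 262.73 145.  ] loopc [535.69 262.25 126.  ]
[255.17 592.36 489.07 401.5 ] [ 27.84  11.84  -7.48  -4.34 -10.15  -4.88  -5.15  -4.1    3.59  -3.08
   1.05   4.57]
now (np.float64(-0.18676036140315677), np.float64(2.47900929053089), np.float64(0.5883595001606179), 'q5', np.float64(0.23609782683065506))
[536.95 266.39  21.41] (np.float64(0.37812063756568415), np.float64(2.49004382649929), np.float64(0.535500816159828), 'q5', np.float64(0.40883822869040204))
[501.78 253.33  68.24] (np.float64(0.21661925484371625), np.float64(2.5335136665748634), np.float64(0.5568702326210143), 'q5', np.float64(0.30060090664936584))
[472.48 242.45 107.27] (np.float64(0.07105363063026893), np.float64(2.554562222108024), np.float64(0.5789137137219069), 'q5', np.float64(0.20197211361147213))
[500.5 253.  150. ] (np.float64(0.0166674179491193), np.float64(2.457348366672262), np.float64(0.5581406757579065), 'q5', np.float64(0.1260438335792614))
[584.45 -20.61 182.41] (np.float64(0.042427872255464405), np.float64(2.329471786440373), np.float64(-0.30004693459887527), 'q5', np.float64(0.4386805756808385))
[566.45 -27.61 182.41] (np.float64(0.01798934369314631), np.float64(2.3551958140437375), np.float64(-0.33430610610191946), 'q5', np.float64(0.4594963793344637))
```

```bash
cat > k.py <<'E'
from h import *
from scipy.optimize import least_squares
def fk(q,p):
    a,h,L2,L3,e,L6=p
    A=Ro.from_euler("z",q[0]);B=A*Ro.from_euler("y",q[1]);C=A*Ro.from_euler("y",q[1]+q[2])
    T=C*Ro.from_euler("ZYZ",[q[3],q[4],q[5]+np.pi/2])
    return A.apply([a,0,h])+B.apply([0,0,L2])+C.apply([e,0,L3])+T.apply([0,0,L6]),T
D=[([1.2286,.3536,1.6341,0,1.1552,-.0024],[208.1,588.8,199.5]),([.34993,1.06126,.0582,0,1.96837,-1.579],[926,339.6,360.8]),([.3507,.9949,.0582,0,1.9808,-1.578],[915.2,336.5,425.5]),
([.3518,1.05399,.0582,0,1.8723,-1.577],[958.4,353.4,371.9]),([.354,1.1679,.0592,0,1.699,-1.575],[1019.7,378.4,263.1])]
s=r.sense();D.append((s["qpos"],s["eef_pos"]))
p=least_squares(lambda p:np.concatenate([fk(q,p)[0]-P for q,P in D]),[0,255,590,490,0,300]).x
lo=[-2.63,-.92,.06,-1.3,0,-3.02];hi=[2.63,2.1,2.66,4.44,2.69,3.02]
def ik(P,R,q0):
    R=Ro.from_matrix(R)
    f=lambda q:np.r_[fk(q,p)[0]-P,300*(fk(q,p)[1]*R.inv()).as_rotvec()]
    s=least_squares(f,np.clip(q0,np.array(lo)+.01,np.array(hi)-.01),bounds=(lo,hi));return s.x,np.abs(s.fun).max()
if __name__=="__main__":
    print(p,[np.round(fk(q,p)[0]-P,1) for q,P in D])
    R=Ro.from_euler("xyz",s["tcp_rot"]).as_matrix();print(s["qpos"],"rot err",(fk(s["qpos"],p)[1]*Ro.from_matrix(R).inv()).as_rotvec())
    F=R@np.diag([-1,-1,1.]);z=R[:,2];M=np.array([532,263,30.]);H=np.array([580,-22,192.])
    for nm,RR in(("as is",R),("flipped",F)):
        for n,P in(("now",s["eef_pos"]),("pre60",M-49*z),("grasp",M+11*z),("lift",M+11*z+[0,0,60]),("lift2",M+11*z+[0,0,165]),("mid",(M+H)/2+[-30,0,70]),("hookpre",H+11*z+[-50,-10,0]),("hook",H+11*z),("hooklow",H+11*z-[0,0,80])):
            best=[ik(P,RR,[np.arctan2(P[1],P[0]),.1,2.4,q4,.4,q6]) for q4 in(-1,.5,2,3.5) for q6 in(-1.5,1.5)]
            print(nm,n,P.round(),[b[0].round(2).tolist() for i,b in enumerate(best) if b[1]<1 and not any(np.allclose(b[0],c[0],atol=.05) for c in best[:i] if c[1]<1)])
E
python3 k.py
```

```text
[  1.77 294.12 566.73 493.49  59.27 372.2 ] [array([ 1.5, -0.3,  0.1]), array([ 0.7, -1.4,  0. ]), array([ 0.7, -1.4, -0.1]), array([ 0.5, -1.4, -0.1]), array([ 0.2, -1.5,  0.1]), array([ 0.5, -1.2, -0.1])]
[ 0.57 -0.11  2.39 -0.59  0.24 -0.83] rot err [-0.  0. -0.]
as is now [449. 230. 201.] [[0.57, -0.11, 2.39, -0.6, 0.24, -0.82]]
as is pre60 [503. 252.  68.] [[0.54, 0.32, 2.39, 3.6, 0.26, 1.27]]
as is grasp [538. 265.  21.] [[0.52, 0.48, 2.33, 3.45, 0.35, 1.4]]
as is lift [538. 265.  81.] [[0.52, 0.32, 2.31, 3.72, 0.19, 1.13]]
as is lift2 [538. 265. 186.] [[0.52, 0.09, 2.24, -0.62, 0.18, -0.83]]
as is mid [526. 120. 181.] [[0.13, -0.0, 2.35, 0.84, 0.19, -2.59]]
as is hookpre [536. -30. 183.] []
as is hook [586. -20. 183.] []
as is hooklow [586. -20. 103.] [[-0.27, 0.28, 2.28, 1.55, 0.37, 2.64]]
flipped now [449. 230. 201.] [[0.57, -0.11, 2.39, -0.6, 0.24, 2.33]]
flipped pre60 [503. 252.  68.] [[0.54, 0.32, 2.39, 3.6, 0.26, -1.88]]
flipped grasp [538. 265.  21.] [[0.52, 0.48, 2.33, 3.45, 0.35, -1.74]]
flipped lift [538. 265.  81.] [[0.52, 0.32, 2.31, 3.72, 0.19, -2.02]]
flipped lift2 [538. 265. 186.] [[0.52, 0.09, 2.24, -0.62, 0.18, 2.31]]
flipped mid [526. 120. 181.] [[0.13, -0.0, 2.35, 0.84, 0.19, 0.55]]
flipped hookpre [536. -30. 183.] [[-0.33, 0.04, 2.3, 1.06, 0.47, -0.01]]
flipped hook [586. -20. 183.] [[-0.27, 0.11, 2.22, 1.04, 0.44, 0.06]]
flipped hooklow [586. -20. 103.] [[-0.27, 0.28, 2.28, 1.55, 0.37, -0.5]]
```

```bash
cat > path.py <<'E'
from k import *
s=r.sense();R=Ro.from_euler("xyz",s["tcp_rot"]).as_matrix();F=R@np.diag([-1,-1,1.]);z=R[:,2]
M=np.array([532,262.5,30.]);H=np.array([580,-22,192.])
def run(q,W,R=F):
    for i in range(len(W)-1):
        mx=0
        for t in np.linspace(0,1,9)[1:]:
            q2,e=ik(W[i]+(W[i+1]-W[i])*t,R,q);mx=max(mx,np.abs(q2-q).max());q=q2
        print(W[i+1].round(),q.round(2),"maxstep",round(mx,2),"err",round(e,1))
if __name__=="__main__":
    q=s["qpos"].copy();q[5]+=np.pi
    a=lambda *x:np.array(x,float)
    run(q,[s["eef_pos"],a(480,120,200),a(480,120,85),M-69*z,M+11*z,M+11*z+[0,0,50],a(510,0,75),H+11*z+[-60,-12,-80],H+11*z+[-60,-12,0],H+11*z,H+11*z-[0,0,80]])
E
python3 path.py
```

```text
[480. 120. 200.] [ 0.15 -0.13  2.41  0.58  0.24  0.83] maxstep 0.22 err 0.0
[480. 120.  85.] [ 0.15  0.2   2.51  2.64  0.27 -1.25] maxstep 0.41 err 0.0
[492. 247.  84.] [ 0.55  0.26  2.41  3.69  0.23 -1.96] maxstep 0.14 err 0.0
[538. 265.  21.] [ 0.52  0.48  2.33  3.45  0.35 -1.74] maxstep 0.05 err 0.0
[538. 265.  71.] [ 0.52  0.35  2.32  3.64  0.22 -1.94] maxstep 0.04 err 0.0
[510.   0.  75.] [-0.27  0.27  2.45  1.94  0.4  -0.92] maxstep 0.25 err 0.0
[526. -32. 103.] [-0.35  0.22  2.38  1.58  0.42 -0.61] maxstep 0.05 err 0.0
[526. -32. 183.] [-0.35  0.03  2.32  1.06  0.48 -0.03] maxstep 0.08 err 0.0
[586. -20. 183.] [-0.27  0.11  2.22  1.04  0.44  0.06] maxstep 0.01 err 0.0
[586. -20. 103.] [-0.27  0.28  2.28  1.55  0.37 -0.5 ] maxstep 0.08 err 0.0
```

Call:
carry_out:
  targets:
    - {"dp":[0,-12,0],"yaw":10}
    - {"dp":[0,-25,0],"yaw":20}
    - {"dp":[0,-38,0],"yaw":30}
    - {"dp":[0,-50,0],"yaw":40}
    - {"dp":[0,-63,0],"yaw":50}
    - {"dp":[0,-76,0],"yaw":60}
    - {"dp":[0,-88,0],"yaw":70}
    - {"dp":[0,-100,0],"yaw":80}
    - {"dp":[4,-114,-6],"yaw":90}

```text
clock: 9.52
eef_pos: [486.4, 121.8, 207.4]
tcp_rot: [2.458, -0.002, 1.926]
contact_force: [-0.1, 0.0, 0.4]
opening: 1.001
grasp_force: 0.0
```

Call:
carry_out:
  targets:
    - {"dp":[0,0,0],"yaw":10}
    - {"dp":[0,0,0],"yaw":20}
    - {"dp":[0,0,0],"yaw":30}
    - {"dp":[0,0,0],"yaw":40}
    - {"dp":[0,0,0],"yaw":50}
    - {"dp":[0,0,0],"yaw":60}
    - {"dp":[0,0,0],"yaw":70}
    - {"dp":[0,0,0],"yaw":80}
    - {"dp":[0,0,0],"yaw":90}
    - {"dp":[0,0,0],"yaw":90}

```text
clock: 10.78
eef_pos: [485.6, 121.8, 206.6]
tcp_rot: [3.138, -0.682, 0.362]
contact_force: [0.2, 0.1, 1.1]
opening: 0.997
grasp_force: 0.0
```

```bash
python3 - <<'E'
from h import *
d,R,s=dp([480,120,85]);print(d,s["eef_pos"],s["tcp_rot"],s["qpos"]);print(R)
E
```

```text
[-81.26  -0.66  90.68] [485.62 121.78 206.62] [ 3.14 -0.68  0.36] [ 0.14 -0.13  2.4   0.58  0.25  0.83]
[[ 0.73  0.35  0.59]
 [ 0.28 -0.94  0.22]
 [ 0.63  0.   -0.78]]
```

Call:
carry_out:
  targets:
    - {"dp":[-7,0,8],"yaw":0}
    - {"dp":[-14,0,15],"yaw":0}
    - {"dp":[-21,0,23],"yaw":0}
    - {"dp":[-28,0,30],"yaw":0}
    - {"dp":[-35,0,38],"yaw":0}
    - {"dp":[-42,0,46],"yaw":0}
    - {"dp":[-49,0,54],"yaw":0}
    - {"dp":[-56,0,62],"yaw":0}
    - {"dp":[-63,0,70],"yaw":0}
    - {"dp":[-70,0,78],"yaw":0}
    - {"dp":[-76,0,85],"yaw":0}
    - {"dp":[-81,0,91],"yaw":0}

```text
clock: 12.28
eef_pos: [480.2, 118.5, 83.1]
tcp_rot: [3.133, -0.681, 0.367]
contact_force: [-0.8, -0.7, 0.4]
opening: 0.998
grasp_force: 0.0
```

```bash
python3 - <<'E'
from h import *
M=np.array([532,262.5,30.]);z=dp([0,0,0])[1][:,2]
d,R,s=dp(M-69*z);print(d,dp(M+11*z)[0],s["eef_pos"],s["tcp_rot"],s["qpos"])
E
```

```text
[  44.26 -116.8    34.17] [  44.26 -116.8   114.17] [480.18 118.48  83.07] [ 3.13 -0.68  0.37] [ 0.14  0.21  2.52  2.65  0.29 -1.28]
```

Call:
carry_out:
  targets:
    - {"dp":[6,-15,0],"yaw":0}
    - {"dp":[12,-30,0],"yaw":0}
    - {"dp":[18,-45,5],"yaw":0}
    - {"dp":[24,-60,10],"yaw":0}
    - {"dp":[30,-75,16],"yaw":0}
    - {"dp":[36,-90,22],"yaw":0}
    - {"dp":[40,-105,28],"yaw":0}
    - {"dp":[44,-117,34],"yaw":0}
    - {"dp":[44,-117,34],"yaw":0}

```text
clock: 13.4
eef_pos: [490.4, 249.1, 83.9]
tcp_rot: [3.136, -0.68, 0.364]
contact_force: [0.2, 0.3, 0.8]
opening: 0.999
grasp_force: 0.0
```

```bash
python3 - <<'E'
from h import *
s=r.sense();W=cal("wrist");im=r.grab_frame("wrist")[:,:,::-1].copy();cv2.imwrite("pics/w2.png",im)
np.savez("w2.npz",K=W[0],d=W[1],rv=W[2],t=W[3])
M=np.array([532,262.5,30.]);z=dp([0,0,0])[1][:,2]
print(dp(M+11*z)[0],s["eef_pos"],s["tcp_rot"],s["qpos"])
print(proj(W,[[532,262.5,145],[532,262.5,126],[532,262.5,54],[532,262.5,0]]))
E
```

```text
[ 1.06  1.54 80.56] [490.4  249.15  83.86] [ 3.14 -0.68  0.36] [ 0.55  0.26  2.41  3.68  0.24 -1.95]
[[322.58 120.96]
 [321.95 148.3 ]
 [320.42 214.95]
 [319.75 244.39]]
```

View pics/w2.png

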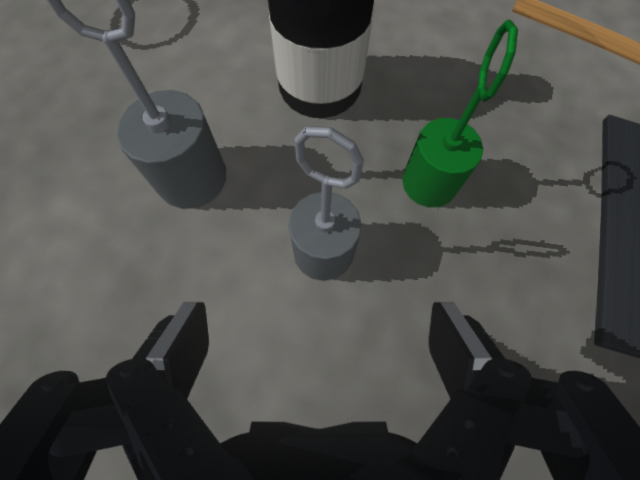

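The view shows the small grey specimen in the middle: top centre about (325,222), loop centre about (329,156), with the loop slightly skewed. I take the loop's side wires from a mask to get its yaw, and the top centre for the grasp.

```bash
python3 - <<'E'
from h import *
im=cv2.imread("pics/w2.png");g=im.mean(2);W=cal("wrist")
c=g[120:195,285:372];m=(c>118).astype(np.uint8)
n,l,st,_=cv2.connectedComponentsWithStats(m,connectivity=8);k=1+st[1:,4].argmax();m=l==k;print(st[k])
v,u=np.nonzero(m);u+=285;v+=120
L=(u.min(),v[u==u.min()].mean());Rr=(u.max(),v[u==u.max()].mean());print("L",L,"R",Rr,"top",v.min(),"bot",v.max())
a=onz(W,(L[0]+3,L[1]),126);b=onz(W,(Rr[0]-3,Rr[1]),126);print(a,b,np.linalg.norm(a-b),"normal az",np.degrees(np.arctan2(a[1]-b[1],a[0]-b[0]))-90,"c",(a+b)/2)
print("top",onz(W,(325,222),54),"stem foot",onz(W,(324.5,221),54))
E
```

```text
[ 10   7  57  21 294]
L (np.int64(295), np.float64(139.0)) R (np.int64(351), np.float64(146.0)) top 127 bot 147
[531.86 273.   126.  ] [536.19 251.58 126.  ] 21.86252970279723 normal az 11.432562724075467 c [534.02 262.29 126.  ]
top [527.79 257.52  54.  ] stem foot [528.29 258.02  54.  ]
```

```bash
python3 - <<'E'
from h import *
W=cal("wrist");a=onz(W,(298,147),126);b=onz(W,(358,170),126)
print(a,b,np.linalg.norm(a-b),"normal az",np.degrees(np.arctan2(a[1]-b[1],a[0]-b[0]))-90,"c",(a+b)/2)
z=dp([0,0,0])[1][:,2]
for M in([529,259,30.],[528,257.5,30]):print(dp(np.array(M)+11*z)[0])
E
```

```text
[528.06 271.48 126.  ] [526.5  243.81 126.  ] 27.721984080188008 normal az -3.2368640251388996 c [527.28 257.64 126.  ]
[-2.09  3.75 78.03]
[-3.23  4.81 77.11]
```

The loop's wire spacing checks out at 27.7 mm against 26. Its yaw is about -3°, close enough to the hook's 11°. I go in and close.

Call:
carry_out:
  targets:
    - {"dp":[-3,4,12],"yaw":0}
    - {"dp":[-3,4,25],"yaw":0}
    - {"dp":[-3,4,38],"yaw":0}
    - {"dp":[-3,4,50],"yaw":0}
    - {"dp":[-3,4,62],"yaw":0}
    - {"dp":[-3,4,72],"yaw":0}
    - {"dp":[-3,4,77],"yaw":0}
    - {"dp":[-3,4,77],"yaw":0}

```text
clock: 14.45
eef_pos: [532.6, 259.8, 19.9]
tcp_rot: [3.139, -0.676, 0.36]
contact_force: [-0.2, 0.3, 0.2]
opening: 0.998
grasp_force: 0.0
```

Call:
carry_out:
  targets:
    - {"dp":[0,0,0],"yaw":0}
    - {"dp":[0,0,0],"yaw":0}
    - {"dp":[0,0,0],"yaw":0}
    - {"dp":[0,0,0],"yaw":0}
    - {"dp":[0,0,0],"yaw":0}
    - {"dp":[0,0,0],"yaw":0}
    - {"dp":[0,0,0],"yaw":0}
    - {"dp":[0,0,0],"yaw":0}
  fingers: -1
  grip_force: 70

```text
clock: 15.45
eef_pos: [532.5, 260.4, 21.2]
tcp_rot: [3.139, -0.678, 0.362]
contact_force: [-8.6, 2.0, 13.1]
opening: 0.347
grasp_force: 59.8
```

```bash
python3 - <<'E'
from h import *
s=r.sense();print(s)
W=cal("wrist");cv2.imwrite("pics/w3.png",r.grab_frame("wrist")[:,:,::-1])
E
```

```text
{'clock': 15.45, 'qpos': array([ 0.51,  0.47,  2.35,  3.42,  0.36, -1.71]), 'qvel': array([-0.,  0.,  0., -0., -0.,  0.]), 'joint_efforts': array([ -3.38, -40.85, -12.83,   0.56,   3.19,   0.09]), 'eef_pos': array([532.52, 260.43,  21.23]), 'tcp_rot': array([ 3.14, -0.68,  0.36]), 'contact_force': array([-8.55,  1.96, 13.09]), 'wrist_torque': array([0.63, 0.13, 0.71]), 'grasp_force': 59.80941832065582, 'opening': 0.34675049452143614}
```

View pics/w3.png

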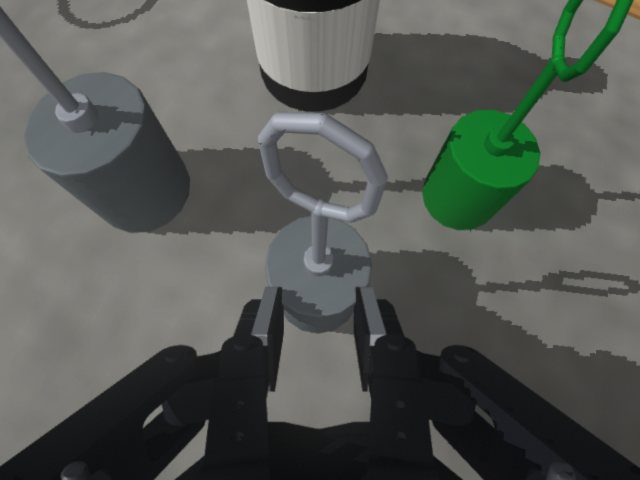

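```bash
python3 - <<'E'
from h import *
W=cal("wrist");print(onz(W,(319,264),54),onz(W,(319,262),54))
d,R,s=dp([0,0,0]);g=s["eef_pos"]-11*R[:,2];print("grasp",g,proj(W,[g,s["eef_pos"],s["eef_pos"]+8*R[:,2],[529,259,54]]))
a=onz(W,(267,268),54);b=onz(W,(371,268),54);print(np.linalg.norm(a-b))
a=onz(W,(275,300),54);b=onz(W,(363,300),54);print("chord",np.linalg.norm(a-b))
E
```

```text
[528.04 257.61  54.  ] [528.83 257.9   54.  ]
grasp [526.02 258.    29.79] [[316.47 282.18]
 [316.58 272.5 ]
 [316.65 266.09]
 [316.63 260.71]]
42.13936784803842
chord 34.64456322611318
```

The cylinder's axis (528.4,257.7) is within 3 mm of the grasp point, so the grasp is centred. I lift 50 mm.

Call:
carry_out:
  targets:
    - {"dp":[3,0,-4],"yaw":0}
    - {"dp":[7,0,-9],"yaw":0}
    - {"dp":[12,0,-15],"yaw":0}
    - {"dp":[18,0,-23],"yaw":0}
    - {"dp":[24,0,-31],"yaw":0}
    - {"dp":[31,0,-39],"yaw":0}
    - {"dp":[31,0,-39],"yaw":0}

```text
clock: 16.38
eef_pos: [533.2, 260.2, 71.7]
tcp_rot: [3.14, -0.679, 0.359]
contact_force: [-0.2, -0.2, 0.2]
opening: -0.002
grasp_force: 0.0
```

```bash
python3 - <<'E'
from h import *
d,R,s=dp([510,0,75]);print(d,dp([s["eef_pos"][0]-15,140,75])[0]);print({k:s[k] for k in("eef_pos","tcp_rot","qpos","contact_force","opening","grasp_force")})
cv2.imwrite("pics/w4.png",r.grab_frame("wrist")[:,:,::-1])
E
```

```text
[-85.93 235.64 -73.19] [-41.69 107.37 -37.73]
{'eef_pos': array([533.21, 260.23,  71.67]), 'tcp_rot': array([ 3.14, -0.68,  0.36]), 'qpos': array([ 0.51,  0.34,  2.33,  3.6 ,  0.23, -1.9 ]), 'contact_force': array([-0.24, -0.16,  0.21]), 'opening': -0.0021518677466727987, 'grasp_force': 0.0}
```

View pics/w4.png

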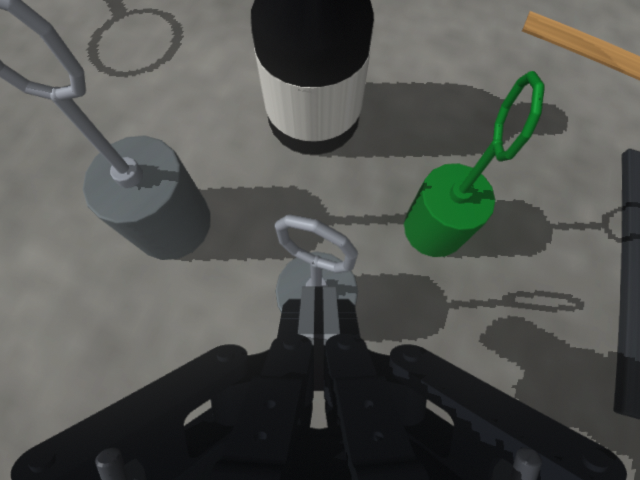

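The specimen slipped: at 0.347 (29.5 mm) the pads held only a chord on the near side. From picture w3 I work out where the pad tips really were.

```bash
python3 - <<'E'
from h import *
W=cal("wrist");d,R,s=dp([0,0,0]);e=s["eef_pos"]
print("cam in tool",R.T@(-cv2.Rodrigues(W[2])[0].T@W[3]-e))
for t in(8,0,-10,-20,-30):print(t,[proj(W,[e+R@np.array([x,y,t])])[0].round(0) for x in(11,-11) for y in(-15,-7,0,7,15)])
print("spec now",onz(W,(317,290),54))
im=cv2.imread("pics/w4.png");cv2.imwrite("pics/c4.png",cv2.resize(np.hstack([cv2.imread("pics/w3.png")[200:400,220:420],im[200:400,220:420]]),(800,400),interpolation=cv2.INTER_CUBIC))
E
```

```text
cam in tool [  77.72    0.88 -174.92]
8 [array([287., 246.]), array([303., 246.]), array([317., 246.]), array([331., 246.]), array([347., 246.]), array([288., 286.]), array([303., 286.]), array([317., 286.]), array([330., 286.]), array([346., 286.])]
0 [array([285., 251.]), array([302., 251.]), array([317., 251.]), array([331., 251.]), array([348., 251.]), array([287., 293.]), array([303., 293.]), array([317., 293.]), array([331., 293.]), array([347., 293.])]
-10 [array([284., 259.]), array([301., 259.]), array([316., 259.]), array([332., 259.]), array([349., 259.]), array([285., 302.]), array([302., 302.]), array([317., 302.]), array([331., 302.]), array([348., 302.])]
-20 [array([282., 268.]), array([300., 268.]), array([316., 268.]), array([333., 268.]), array([351., 268.]), array([283., 313.]), array([301., 313.]), array([316., 313.]), array([332., 313.]), array([350., 313.])]
-30 [array([279., 278.]), array([299., 278.]), array([316., 278.]), array([333., 278.]), array([353., 278.]), array([281., 325.]), array([300., 325.]), array([316., 325.]), array([333., 325.]), array([351., 325.])]
spec now [528.21 258.1   54.  ]
```

View pics/c4.png

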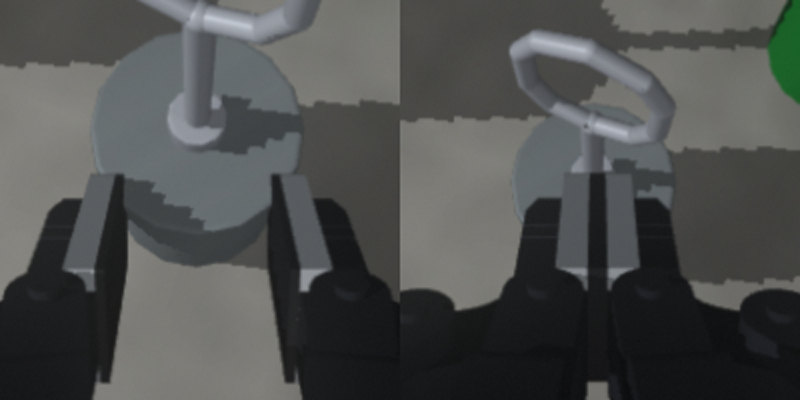

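```bash
python3 - <<'E'
from h import *
W=cal("wrist");d,R,s=dp([0,0,0]);e=s["eef_pos"];Rc=cv2.Rodrigues(W[2])[0]
print("cam axes in tool (rows x,y,z)\n",Rc@R)
C=R.T@(-Rc.T@W[3]-e)
for row,dep in((303,148),(287,153),(287,160),(286,165)):
    p=np.array([0,(row-W[0][1,2])/W[0][1,1],1])*dep;print(row,dep,"tool",C+(Rc@R).T@p)
for x,t in((11,8),(11,-5),(0,0),(-11,8)):print(x,t,"depth",((Rc@R)@(np.array([x,0,t])-C))[2])
E
```

```text
cam axes in tool (rows x,y,z)
 [[ 0.    1.    0.  ]
 [-0.95  0.   -0.31]
 [-0.31 -0.    0.95]]
303 148 tool [  6.21   0.85 -42.47]
287 153 tool [  9.78   0.84 -36.06]
287 160 tool [  6.67   0.84 -29.71]
286 165 tool [  4.85   0.84 -25.04]
11 8 depth 194.56614659566043
11 -5 depth 182.19295983885874
0 0 depth 190.32634858823147
-11 8 depth 201.31508812763536
```

By the camera, the pad tips stand 30 to 40 mm further back along the tool than I assumed, which fits the near-rim chord. I reopen, go back down, and advance deeper in steps, watching the force.

Call:
carry_out:
  targets:
    - {"dp":[0,0,0],"yaw":0}
    - {"dp":[0,0,0],"yaw":0}
    - {"dp":[0,0,0],"yaw":0}
    - {"dp":[0,0,0],"yaw":0}
    - {"dp":[-8,0,10],"yaw":0}
    - {"dp":[-16,0,20],"yaw":0}
    - {"dp":[-24,0,30],"yaw":0}
    - {"dp":[-31,0,39],"yaw":0}
    - {"dp":[-31,0,46],"yaw":0}
    - {"dp":[-31,0,53],"yaw":0}
    - {"dp":[-31,0,59],"yaw":0}
    - {"dp":[-31,0,59],"yaw":0}
  fingers: 1

```text
clock: 17.92
eef_pos: [544.7, 264.3, 4.5]
tcp_rot: [3.139, -0.676, 0.359]
contact_force: [-0.2, -0.5, 0.4]
opening: 1.002
grasp_force: 0.0
```

Call:
carry_out:
  targets:
    - {"dp":[0,0,5],"yaw":0}
    - {"dp":[0,0,9],"yaw":0}
    - {"dp":[0,0,12],"yaw":0}
    - {"dp":[0,0,12],"yaw":0}

```text
clock: 18.42
eef_pos: [551.5, 266.8, -4.9]
tcp_rot: [3.139, -0.676, 0.359]
contact_force: [-0.2, 1.1, 0.1]
opening: 0.999
grasp_force: 0.0
```

```bash
python3 - <<'E'
from h import *
W=cal("wrist");d,R,s=dp([0,0,0]);e=s["eef_pos"];print(e,s["contact_force"],s["opening"])
im=r.grab_frame("wrist")[:,:,::-1];cv2.imwrite("pics/w5.png",im)
print(proj(W,[[528.4,258,54],[528.4,258,27],[528.4,258,0]]))
E
```

```text
[551.48 266.81  -4.88] [-0.18  1.1   0.09] 0.9991704142859937
[[316.44 299.62]
 [316.62 312.71]
 [316.75 322.04]]
```

View pics/w5.png

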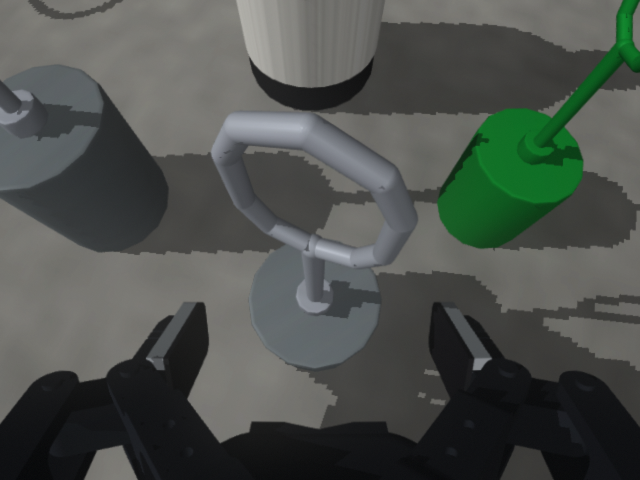

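The pads now straddle the cylinder with no contact: tips near row 303 and cylinder top centre at (316,300). I go 6 mm more and close.

Call:
carry_out:
  targets:
    - {"dp":[0,0,3],"yaw":0}
    - {"dp":[0,0,6],"yaw":0}
    - {"dp":[0,0,6],"yaw":0}

```text
clock: 18.85
eef_pos: [555.0, 268.1, -9.6]
tcp_rot: [3.139, -0.676, 0.359]
contact_force: [0.3, -0.2, 0.3]
opening: 1.001
grasp_force: 0.0
```

Call:
carry_out:
  targets:
    - {"dp":[0,0,6],"yaw":0}
    - {"dp":[0,0,0],"yaw":0}
    - {"dp":[0,0,0],"yaw":0}
    - {"dp":[0,0,0],"yaw":0}
    - {"dp":[0,0,0],"yaw":0}
    - {"dp":[0,0,0],"yaw":0}
  fingers: -1
  grip_force: 70

```text
clock: 19.6
eef_pos: [554.3, 267.9, -8.8]
tcp_rot: [3.139, -0.676, 0.36]
contact_force: [-6.2, -0.9, 8.2]
opening: 0.494
grasp_force: 69.5
```

Call:
carry_out:
  targets:
    - {"dp":[1,0,-1],"yaw":0}
    - {"dp":[4,0,-4],"yaw":0}
    - {"dp":[8,0,-10],"yaw":0}
    - {"dp":[13,0,-16],"yaw":0}
    - {"dp":[19,0,-23],"yaw":0}
    - {"dp":[25,0,-31],"yaw":0}
    - {"dp":[31,0,-39],"yaw":0}
    - {"dp":[31,0,-39],"yaw":0}
  grip_force: 90

```text
clock: 20.6
eef_pos: [555.2, 268.4, 41.8]
tcp_rot: [3.14, -0.678, 0.359]
contact_force: [-0.7, 0.1, -7.5]
opening: 0.489
grasp_force: 91.7
```

```bash
python3 - <<'E'
from h import *
d,R,s=dp([0,0,0]);e=s["eef_pos"];print(e,s["tcp_rot"],s["contact_force"],s["opening"],s["grasp_force"],s["qpos"])
W=cal("wrist");im=r.grab_frame("wrist")[:,:,::-1];cv2.imwrite("pics/w6.png",im)
# side & scene for lift check
for n in("scene","side"):cv2.imwrite(f"pics/{n}6.png",r.grab_frame(n)[:,:,::-1])
a=cv2.imread("pics/w5.png");f=lambda i,x,y,w,h:cv2.resize(i[y:y+h,x:x+w],(400,300),interpolation=cv2.INTER_CUBIC)
print(proj(cal("scene"),[[530,260,190]]),proj(cal("side"),[[530,260,190]]))
sc,si=cv2.imread("pics/scene6.png"),cv2.imread("pics/side6.png")
cv2.imwrite("pics/c6.png",np.vstack([np.hstack([cv2.resize(im,(400,300)),f(sc,345,270,120,90)]),np.hstack([f(si,235,190,120,90),f(sc,270,190,60,45)])]))
E
```

```text
[555.24 268.39  41.78] [ 3.14 -0.68  0.36] [-0.67  0.1  -7.5 ] 0.4891630848701722 91.74680829048157 [ 0.5   0.44  2.29  3.49  0.28 -1.79]
[[409.38 315.71]] [[278.9  225.77]]
```

View pics/c6.png

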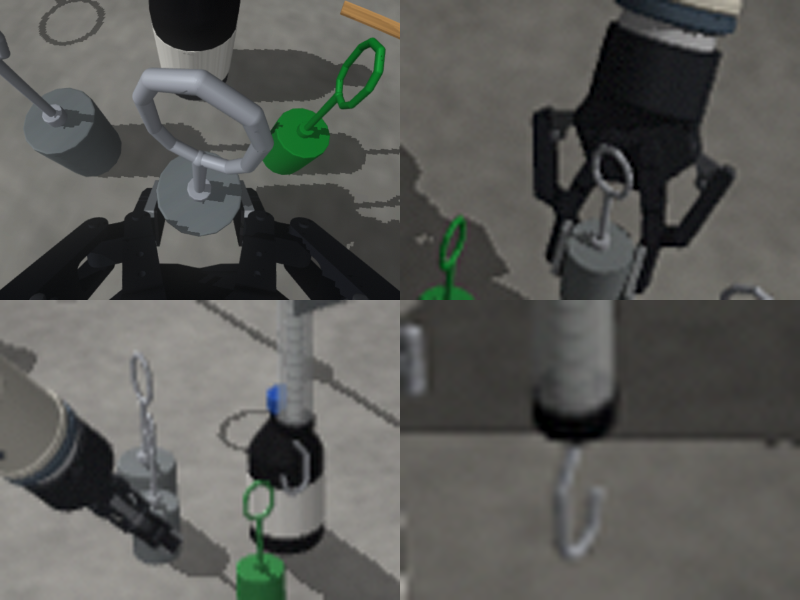

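The specimen is held about 50 mm up, weight about 7.5 N, loop clear of the hand, and the hook hangs free to the right. Next I measure the loop in both fixed views and check the joint path.

```bash
cat > loop.py <<'E'
from h import *
def bright(im,box,th):
    x,y,w,h=box;m=(im[y:y+h,x:x+w].mean(2)>th).astype(np.uint8)
    n,l,st,_=cv2.connectedComponentsWithStats(m,connectivity=8);k=1+st[1:,4].argmax()
    v,u=np.nonzero(l==k);return u+x,v+y
E
cat > t.py <<'E'
from loop import *
sc,si=cv2.imread("pics/scene6.png"),cv2.imread("pics/side6.png");s0=cv2.imread("pics/side0.png")
g=sc.mean(2)[308:346,396:424].astype(int)
print("scene");print("\n".join(" ".join("%3d"%x for x in row) for row in g[::2]))
g=si.mean(2)[200:226,266:292].astype(int);print("side");print("\n".join(" ".join("%3d"%x for x in row) for row in g))
E
python3 t.py
python3 - <<'E'
from path import *
a=lambda *x:np.array(x,float)
R=Ro.from_euler("xyz",s["tcp_rot"]).as_matrix()
run(s["qpos"],[s["eef_pos"],a(535,120,50),a(547,-24,50),a(547,-24,160),a(606,-13,160),a(606,-13,50)],R)
E
```

```text
scene
 98  80   3  11  13  16  11  11  15  13  17  15  20  20   9  15  15  10  11  15  22  19  21  18  16  21  22  22
105  94  38   8  15  20  17  15  15  19  23  20  19  24  28  23  24  21  23  21  21  22  25  23  24  23  21  21
 98 103  95  35   7  13  10  20  17  18  18  19  19  21  21  19  21  24  17  25  21  18  21  23  23  28  25  22
 95  99  97  78   1   9  10  17  36  62  69  65  75  64  35  12  13  16  12  14  13  23  26  22  25  25  29  23
 97  98  98  89  41   8  27  54  67  40  18  23  34  73 130 132  17   4  12  14  16  23  23  21  23  22  25  24
 99  99 101  97  67  14  31  78  99  19  17  21  21  11  38  93 116  50  10  13  16  19  22  21  22  23  26  25
 97 103  96  45  12  15  32  75  90   9  17  23  20  16  10  20  79 123  58   5  18  16  15  16  14  18  18  25
 97  77  27  14  18  20  24  83 125  59  10  14  23  16  21  16  39  97 121   1  14  22  23  24  20  24  21  23
 73  12  17  20  21  22  19  35  84 118 105  59  48  49  45  16  23  74  93   5  11  19  23  21  18  22  23  21
 16  12  15   7  12  14  32  73  86  74  98 126 127 101 105 100  63  70  64   0   4  1
[... 3420 characters left out ...]
41 143 141
141 142 141 142 140 141 140 142 141 141 137 113  95 147 142 141 141 140 139 139 138 137 138 141 144 141
140 142 141 140 138 137 137 139 139 138 134 113  98 173 125 142 142 141 138 138 140 140 142 141 144 143
141 143 143 142 139 138 138 139 139 138 136 116 100 138 118 143 144 143 141 142 142 143 145 145 145 142
[535. 120.  50.] [ 0.12  0.36  2.42  2.69  0.34 -1.33] maxstep 0.1 err 0.0
[547. -24.  50.] [-0.31  0.38  2.37  1.96  0.43 -0.98] maxstep 0.1 err 0.0
[547. -24. 160.] [-0.31  0.1   2.31  1.19  0.43 -0.14] maxstep 0.11 err 0.0
[606. -13. 160.] [-0.24  0.18  2.21  1.16  0.39 -0.04] maxstep 0.01 err 0.0
[606. -13.  50.] [-0.24  0.42  2.26  1.91  0.38 -0.85] maxstep 0.11 err 0.0
```

```bash
python3 - <<'E'
from h import *
S,D=cal("scene"),cal("side")
c,e=tri([ray(S,(408.7,320.7)),ray(D,(277.7,212.3))]);t=c+[0,0,19];s=r.sense();off=t-s["eef_pos"];print("loopc",c,e,"top",t,"off",off)
np.save("off.npy",off)
seat=np.array([579,-22.8,290.7]);hx=np.array([np.cos(.19),np.sin(.19),0])
pre=seat-60*hx+[0,0,22]-off;on=seat+[0,0,22]-off;print("pre",pre,"on",on)
print(dp([540,120,50])[0],dp([pre[0],pre[1],50])[0]);print(dp([0,0,0])[1])
E
```

```text
loopc [544.85 281.27 214.07] [np.float64(13.040985135247269), np.float64(13.040985135247409)] top [544.85 281.27 233.07] off [ -9.6   13.27 192.81]
pre [529.68 -47.41 119.89] on [588.6  -36.07 119.89]
[-45.07 133.58 -48.3 ] [-98.54 286.76 -90.81]
[[ 0.73  0.35  0.59]
 [ 0.27 -0.94  0.22]
 [ 0.63  0.   -0.78]]
```

The side reading there was the big specimen's loop behind it (13 mm residual), so I discard it. I move on to a clear background and measure again.

Call:
carry_out:
  targets:
    - {"dp":[-3,8,-3],"yaw":0}
    - {"dp":[-8,22,-8],"yaw":0}
    - {"dp":[-13,38,-14],"yaw":0}
    - {"dp":[-19,55,-20],"yaw":0}
    - {"dp":[-24,72,-26],"yaw":0}
    - {"dp":[-30,88,-32],"yaw":0}
    - {"dp":[-35,104,-38],"yaw":0}
    - {"dp":[-40,118,-43],"yaw":0}
    - {"dp":[-43,128,-46],"yaw":0}
    - {"dp":[-45,134,-48],"yaw":0}
    - {"dp":[-45,134,-48],"yaw":0}

```text
clock: 22.12
eef_pos: [540.6, 119.5, 49.8]
tcp_rot: [3.139, -0.676, 0.359]
contact_force: [0.1, 0.4, -7.4]
opening: 0.491
grasp_force: 92.1
```

```bash
python3 - <<'E'
from h import *
s=r.sense();print(s["eef_pos"],s["tcp_rot"],s["contact_force"],s["opening"],s["qpos"])
P=s["eef_pos"]+np.array([-27,-10,134.])
for n,w,h in(("scene",24,34),("side",22,34)):
    im=r.grab_frame(n)[:,:,::-1];cv2.imwrite(f"pics/{n}7.png",im);u,v=proj(cal(n),[P])[0].astype(int);print(n,u,v)
    print("x0",u-w//2,"y0",v-h//2);g=im.mean(2)[v-h//2:v+h//2,u-w//2:u+w//2].astype(int);print("\n".join(" ".join("%3d"%x for x in row) for row in g))
E
```

```text
[540.56 119.45  49.75] [ 3.14 -0.68  0.36] [ 0.12  0.42 -7.35] 0.49092916046001417 [ 0.11  0.37  2.41  2.67  0.33 -1.31]
scene 360 276
x0 348 y0 259
 87  86  84  82  84  88  79  32  11  10  12   9  12  13  14  14  15  17  19  21  21  25  23  27
 91  89  86  84  87  87  65  10   9  12  14  13  11   9   8   9  12  14  18  17  20  24  28  28
 94  91  90  88  87  66  25  10  14  15  16  16  17  14  12  13  14   8  15  11  16  19  23  22
 95  92  91  89  67  25   7   7  13  14  14  12  12  15  15  13   7  15  10   9  13  12  11  14
 85  84  84  74  34   7   7  13  14  16   9  14  12  14  15  11  17  11  15  13  13  17   8  10
 44  44  45  38  11  11  13  14  15  14  16  16  14  16  16  14  16  12  15  16  15  16  15  14
 27  29  26  21  10  14  17  13  14  15  14  16  11  13  12  14  14  14  14  13  13  12  15  10
 34  33  28  24  10  12  16  14  11  15  14  13  12  14  14  15  16  15  16  15  14  15  18  11
 31  30  29  21   7  10  11  14  15  15  11  14  13  10   7  15  13  13  15  13  11  16  10   9
 30  26  57  83  38  11  12  12  17  13  19  16  19  23  26  19  14   8  14  22  21  18
[... 4631 characters left out ...]
 111 139 141 145 144 133  87  86  87  90  92 109 105  80  90  91  89  88  86  83  84
 32 111 141 142 144 146 144 136 133  88  89  90  99 106  81  88  86  88  87  85  85  85
 34 120 143 145 146 149 146 145 141  87  87  88  93 107  81  87  86  86  86  88  86  86
 29  68 106 147 148 150 147 145 141 133 130  87 105 108  82  86  86  85  87  85  87  86
 26  43  56  90 148 149 149 146 144 142 142 131 108 110  81  86  84  84  84  87  86  85
 26  40  31  38  86 126 148 146 144 144 142 144 166 109  81  85  85  85  84  87  86  85
 26  34  26  28  36  67 145 146 146 146 144 144 150 110  98 131  87  86  85  85  84  84
 25  26  26  27  27  35 104 145 145 146 145 138 136 111  98 130 121 128 125 130 129 128
```

```bash
python3 - <<'E'
from h import *
S,D=cal("scene"),cal("side")
c,e=tri([ray(S,(360,278.2)),ray(D,(287.3,255.3))]);t=c+[0,0,19];s=r.sense();off=t-s["eef_pos"];print("loopc",c,e,"top",t,"off",off)
print("z by row extents: side top/bot",onz(D,(287.3,249.5),t[2]), proj(D,[t,t-[0,0,38]]),proj(S,[t,t-[0,0,38]]))
np.save("off.npy",off)
seat=np.array([579,-22.8,290.7]);hx=np.array([np.cos(.2),np.sin(.2),0])
pre=seat-60*hx+[0,0,22]-off;on=seat+[0,0,22]-off;print("pre",pre,"on",on)
print(dp([pre[0],pre[1],50])[0],dp(pre)[0])
E
```

```text
loopc [518.14 113.61 185.68] [np.float64(0.24443174972631693), np.float64(0.24443174972621587)] top [518.14 113.61 204.68] off [-22.54  -6.37 154.77]
z by row extents: side top/bot [518.71 113.59 204.68] [[287.09 249.53]
 [287.67 261.06]] [[360.53 272.05]
 [359.68 284.13]]
pre [542.73 -28.35 157.93] on [601.54 -16.43 157.93]
[-39.14 139.65 -31.19] [  28.41  139.85 -115.37]
```

Call:
carry_out:
  targets:
    - {"dp":[-3,10,-2],"yaw":0}
    - {"dp":[-7,24,-5],"yaw":0}
    - {"dp":[-12,40,-9],"yaw":0}
    - {"dp":[-16,56,-13],"yaw":0}
    - {"dp":[-20,72,-16],"yaw":0}
    - {"dp":[-25,88,-20],"yaw":0}
    - {"dp":[-29,104,-24],"yaw":0}
    - {"dp":[-33,119,-27],"yaw":0}
    - {"dp":[-37,132,-30],"yaw":0}
    - {"dp":[-39,140,-31],"yaw":0}
    - {"dp":[-39,140,-31],"yaw":0}

```text
clock: 23.6
eef_pos: [543.3, -28.9, 50.1]
tcp_rot: [3.139, -0.677, 0.359]
contact_force: [1.3, 1.0, -7.7]
opening: 0.487
grasp_force: 92.4
```

Call:
carry_out:
  targets:
    - {"dp":[3,0,-4],"yaw":0}
    - {"dp":[9,0,-11],"yaw":0}
    - {"dp":[15,0,-19],"yaw":0}
    - {"dp":[22,0,-27],"yaw":0}
    - {"dp":[29,0,-36],"yaw":0}
    - {"dp":[36,0,-45],"yaw":0}
    - {"dp":[43,0,-54],"yaw":0}
    - {"dp":[50,0,-62],"yaw":0}
    - {"dp":[57,0,-71],"yaw":0}
    - {"dp":[63,0,-79],"yaw":0}
    - {"dp":[68,0,-84],"yaw":0}
    - {"dp":[68,0,-84],"yaw":0}

```text
clock: 25.1
eef_pos: [543.1, -27.5, 158.7]
tcp_rot: [3.139, -0.677, 0.361]
contact_force: [0.1, -0.2, -7.7]
opening: 0.489
grasp_force: 92.4
```

```bash
python3 - <<'E'
from h import *
s=r.sense();print(s["eef_pos"],s["tcp_rot"],s["contact_force"],s["opening"],s["qpos"])
P=s["eef_pos"]+np.load("off.npy")-[0,0,19];H=np.array([579,-22.8,296.])
for n in("scene","side"):
    im=r.grab_frame(n)[:,:,::-1];cv2.imwrite(f"pics/{n}8.png",im)
    print(n,"loop pred",proj(cal(n),[P])[0],"hook pred",proj(cal(n),[H])[0])
    a=proj(cal(n),[P,H]);x0,y0=(a.min(0)-[11,14]).astype(int);x1,y1=(a.max(0)+[11,12]).astype(int);print("x0",x0,"y0",y0);g=im.mean(2)[y0:y1,x0:x1].astype(int);print("\n".join(" ".join("%d"%x for x in row) for row in g))
E
```

```text
[543.15 -27.46 158.73] [ 3.14 -0.68  0.36] [ 0.14 -0.19 -7.67] 0.4891724793922156 [-0.33  0.1   2.32  1.2   0.44 -0.17]
scene loop pred [312.25 210.52] hook pred [296.46 224.26]
x0 285 y0 196
56 58 58 57 60 65 67 67 73 83 90 98 104 111 113 120 106 63 58 58 56 57 60 55 24 13 15 12 16 14 13 16 8 13 13 10 9 10
54 57 57 58 62 65 67 65 71 86 93 102 106 110 112 118 107 61 56 58 57 59 55 38 10 13 14 16 17 10 16 16 13 10 15 12 17 11
56 57 58 57 59 64 66 67 68 80 94 99 102 108 114 120 107 63 55 59 61 56 38 17 8 9 14 11 15 15 14 16 12 13 16 16 10 12
58 59 58 58 61 63 66 68 72 76 85 90 99 109 113 121 109 65 58 63 59 44 13 11 11 17 14 16 12 13 13 13 14 16 16 16 9 13
57 59 58 59 59 64 65 59 68 81 92 98 106 108 104 112 98 44 35 38 36 23 9 11 13 14 14 14 14 12 16 13 16 12 14 12 15 12
54 57 58 56 59 58 53 55 69 85 93 102 106 106 100 108 94 36 23 28 28 13 12 16 15 12 13 15 14 17 13 12 12 13 13 14 15 13
53 54 55 54 57 51 50 52 60 76 90 97 98 105 101 106 95 36 27 31 28 14 11 10 9 5 7 6 8 11 11 14 14 12 12 13 8 12
55 54 56 56 48 38 53 55 67 80 85 92 102 108 102 107 98 34 29 33 27 12 10 20 49 71 69 46 1 
[... 8356 characters left out ...]
39 132 55 98 66 82 150 152 152 153 153 150 145 143 143 141 136 131 126 123 118 108 71 29 86 136
90 89 87 88 100 105 143 143 145 145 144 139 145 93 122 142 142 140 138 130 20 44 65 84 151 153 152 151 153 151 146 144 144 141 137 131 126 120 80 53 29 22 69 98
91 89 87 86 88 88 105 143 143 143 142 127 127 90 138 140 140 138 136 130 20 23 51 54 86 91 128 151 154 151 145 145 143 141 133 89 84 59 32 13 16 38 81 84
92 89 87 89 88 87 89 106 142 141 140 124 109 103 138 136 137 136 135 132 66 24 46 39 27 31 60 77 78 86 84 82 80 71 66 36 35 12 14 14 20 53 88 90
90 88 87 87 87 88 87 88 104 138 136 123 105 109 137 136 136 135 136 136 122 45 47 44 13 17 15 17 16 27 28 28 27 17 14 13 11 14 14 16 38 81 88 89
```

```bash
python3 - <<'E'
from h import *
S,D=cal("scene"),cal("side")
print("tip",tri([ray(S,(299.2,217.8)),ray(D,(319.6,242))]))
print("bend",tri([ray(S,(296,226.9)),ray(D,(322.3,247))]))
print("shank",tri([ray(S,(295.6,213)),ray(D,(326.5,238))]))
print("loopc",tri([ray(S,(312.0,210.6)),ray(D,(301.8,251.2))]),"pred",r.sense()["eef_pos"]+np.load("off.npy")-[0,0,19])
hx=np.array([np.cos(.2),np.sin(.2),0])
for seat in([579,-22.8,290.7],[577,-23,291]):
    seat=np.array(seat);P=[seat-10.5*hx+[0,0,14],seat-[0,0,4],seat+7.5*hx+[0,0,15]];print(seat,proj(S,P).round(1).tolist(),proj(D,P).round(1).tolist())
E
```

```text
tip (array([568.67, -24.83, 306.79]), [np.float64(0.02119530274915734), np.float64(0.021195302749271807)])
bend (array([577.74, -23.28, 288.49]), [np.float64(1.9258231401082704), np.float64(1.9258231401084878)])
shank (array([579.98, -29.93, 321.19]), [np.float64(4.763023599347531), np.float64(4.763023599347549)])
loopc (array([521.52, -33.41, 295.15]), [np.float64(0.22986723851189908), np.float64(0.22986723851180882)]) pred [520.35 -34.06 293.71]
[579.  -22.8 290.7] [[299.2, 218.5], [296.6, 227.6], [294.3, 222.7]] [[319.6, 242.7], [323.5, 247.7], [326.1, 240.4]]
[577 -23 291] [[299.8, 218.0], [297.2, 227.0], [294.9, 222.1]] [[318.9, 242.8], [322.7, 247.7], [325.4, 240.5]]
```

Hook seat: tip gives (579,-22.7,292.8) and bend gives (577.7,-23.3,292.5). Loop top is at (521,-33.7,313.6). I go in along +x by 58 mm, 2 mm up.

Call:
carry_out:
  targets:
    - {"dp":[3,0.5,1],"yaw":0}
    - {"dp":[7,1.5,4.5],"yaw":0}
    - {"dp":[12,2.5,8.5],"yaw":0}
    - {"dp":[17,3.5,12.5],"yaw":0}
    - {"dp":[22,4.5,16],"yaw":0}
    - {"dp":[27,5.5,20],"yaw":0}
    - {"dp":[32,6.5,24],"yaw":0}
    - {"dp":[36,7.5,27],"yaw":0}
    - {"dp":[40,8.5,30],"yaw":0}
    - {"dp":[44,9.5,33],"yaw":0}
    - {"dp":[46,10,35],"yaw":0}
    - {"dp":[46,10,35],"yaw":0}

```text
clock: 26.7
eef_pos: [601.1, -17.5, 159.5]
tcp_rot: [3.139, -0.676, 0.36]
contact_force: [0.2, -0.1, -7.2]
opening: 0.487
grasp_force: 92.4
```

```bash
python3 - <<'E'
from h import *
s=r.sense();print(s["eef_pos"],s["tcp_rot"],s["contact_force"],s["opening"])
off=np.array([521,-33.7,313.6])-np.array([543.15,-27.46,158.73]);np.save("off.npy",off)
t=s["eef_pos"]+off;print("looptop",t,"rel seat",t-[578.6,-22.9,292.5])
for n in("scene","side"):
    im=r.grab_frame(n)[:,:,::-1];cv2.imwrite(f"pics/{n}9.png",im);a=proj(cal(n),[t,t-[0,0,38]]);print(n,a.tolist())
    x0,y0=(a.min(0)-[11,9]).astype(int);x1,y1=(a.max(0)+[11,7]).astype(int);print("x0",x0,"y0",y0);g=im.mean(2)[y0:y1,x0:x1].astype(int);print("\n".join(" ".join("%d"%x for x in row) for row in g))
E
```

```text
[601.09 -17.5  159.54] [ 3.14 -0.68  0.36] [ 0.25 -0.13 -7.19] 0.4870174255566243
looptop [578.94 -23.74 314.41] rel seat [ 0.34 -0.84 21.91]
scene [[295.9696479448487, 217.43340094095404], [296.4106823127415, 230.93988514737032]]
x0 284 y0 208
58 57 58 58 59 52 18 0 9 7 3 3 0 10 8 6 10 13 11 10 11 13 18
57 56 57 57 57 60 45 8 1 6 3 8 11 8 15 13 12 16 17 8 14 10 11
56 54 56 56 59 61 62 49 25 5 10 5 6 4 14 14 12 15 13 12 13 14 11
60 57 57 57 62 63 62 48 16 8 11 23 30 23 7 14 15 12 14 13 17 15 16
40 47 55 52 50 51 46 25 11 8 19 83 108 25 8 14 13 13 15 17 13 15 14
18 30 37 34 34 35 29 14 11 7 45 114 129 7 13 11 16 16 14 17 11 15 17
13 22 32 32 28 32 24 14 10 5 64 117 98 3 8 13 12 14 14 12 14 16 15
14 25 31 31 31 31 28 11 8 19 84 113 44 1 11 16 12 9 12 19 13 17 12
24 24 32 30 32 33 24 9 17 46 101 115 0 4 13 19 19 20 18 7 16 19 11
25 31 28 29 30 25 36 41 27 72 109 116 83 23 4 12 15 20 25 24 23 23 19
36 71 79 28 26 25 69 87 39 84 117 91 122 127 61 110 71 17 29 29 22 21 20
37 66 62 26 23 46 88 86 49 76 94 57 86 128 108 94 64 17 23 24 22 23 26
31 44 46 41 28 48 85 78 67 84 81 47 30 91 129 10
[... 2747 characters left out ...]
07 106 125 145
143 147 149 146 69 124 151 147 143 143 146 146 107 104 124 120 117 111 107 106 124 145
142 147 148 137 70 122 151 148 145 141 124 169 105 104 124 121 118 109 109 106 126 144
143 146 145 102 83 144 151 148 143 142 140 173 109 95 124 119 117 110 107 107 124 147
143 147 155 76 117 150 151 148 143 144 140 124 114 93 123 122 118 111 109 108 125 146
125 112 96 97 145 150 151 147 144 143 138 110 101 122 124 120 116 110 107 107 126 147
74 82 113 142 148 150 151 148 143 143 139 110 96 128 124 120 118 110 108 107 134 146
49 80 143 150 150 149 151 148 145 142 139 109 96 129 123 121 117 109 108 106 118 143
58 82 150 151 150 150 152 147 143 141 138 111 97 130 124 121 116 109 105 66 111 138
```

The side view shows the loop's top (322.5,238) between tip (319.5) and shank (326.5), and the scene view shows the hook inside the loop. I ease down at 15 mm/s, watching the force.

Call:
carry_out:
  targets:
    - {"dp":[-1,0,1.3],"yaw":0}
    - {"dp":[-2.2,0,2.8],"yaw":0}
    - {"dp":[-3.4,0,4.2],"yaw":0}
    - {"dp":[-4.6,0,5.7],"yaw":0}
    - {"dp":[-5.8,0,7.1],"yaw":0}
    - {"dp":[-7,0,8.6],"yaw":0}
    - {"dp":[-8.2,0,10.1],"yaw":0}
    - {"dp":[-9.4,0,11.6],"yaw":0}
    - {"dp":[-10.6,0,13.1],"yaw":0}
    - {"dp":[-11.8,0,14.6],"yaw":0}
    - {"dp":[-12.8,0,15.8],"yaw":0}
    - {"dp":[-13.8,0,17.1],"yaw":0}

```text
clock: 28.3
eef_pos: [601.0, -17.7, 137.6]
tcp_rot: [3.139, -0.676, 0.359]
contact_force: [0.5, 0.2, -6.1]
opening: 0.488
grasp_force: 92.4
```

Call:
carry_out:
  targets:
    - {"dp":[-1,0,1.2],"yaw":0}
    - {"dp":[-2,0,2.4],"yaw":0}
    - {"dp":[-3,0,3.6],"yaw":0}
    - {"dp":[-4,0,4.8],"yaw":0}
    - {"dp":[-5,0,6.1],"yaw":0}
    - {"dp":[-6.3,0,7.8],"yaw":0}
    - {"dp":[-6.3,0,7.8],"yaw":0}

```text
clock: 29.18
eef_pos: [600.9, -17.7, 127.4]
tcp_rot: [3.139, -0.676, 0.359]
contact_force: [-0.5, -0.7, -6.0]
opening: 0.49
grasp_force: 92.3
```

Call:
carry_out:
  targets:
    - {"dp":[-1,0,1.2],"yaw":0}
    - {"dp":[-2,0,2.5],"yaw":0}
    - {"dp":[-3.1,0,3.8],"yaw":0}
    - {"dp":[-4.2,0,5.2],"yaw":0}
    - {"dp":[-5.3,0,6.5],"yaw":0}
    - {"dp":[-6.4,0,7.9],"yaw":0}
    - {"dp":[-7.5,0,9.2],"yaw":0}
    - {"dp":[-8.6,0,10.6],"yaw":0}
    - {"dp":[-9.7,0,12],"yaw":0}
    - {"dp":[-10.8,0,13.3],"yaw":0}
    - {"dp":[-11.7,0,14.5],"yaw":0}
    - {"dp":[-12.6,0,15.5],"yaw":0}

```text
clock: 30.68
eef_pos: [600.9, -17.7, 107.6]
tcp_rot: [3.139, -0.676, 0.359]
contact_force: [-0.1, 0.6, -3.1]
opening: 0.489
grasp_force: 92.3
```

```bash
python3 - <<'E'
from h import *
f=[]
for i in range(6):
    r.grab_frame("wrist");s=r.sense();f.append(s["contact_force"])
print(np.mean(f,0),np.std(f,0),s["eef_pos"],s["clock"])
t=s["eef_pos"]+np.load("off.npy")
for n in("side",):
    im=r.grab_frame(n)[:,:,::-1];cv2.imwrite(f"pics/{n}10.png",im);a=proj(cal(n),[t,[578.6,-22.9,292.5]]);print(a.tolist())
    x0,y0=(a.min(0)-[8,12]).astype(int);x1,y1=(a.max(0)+[8,8]).astype(int);print("x0",x0,"y0",y0);g=im.mean(2)[y0:y1,x0:x1].astype(int);print("\n".join(" ".join("%d"%x for x in row) for row in g))
E
```

```text
[ 0.38  0.37 -3.98] [0.53 0.43 0.4 ] [600.84 -17.74 107.68] 30.975
[[323.5795558023152, 256.0312590918969], [323.32162746756023, 245.75448174687003]]
x0 315 y0 233
23 23 25 25 24 42 109 120 113 105 92 30 12 10 11 12
19 22 24 24 25 38 93 125 124 113 93 28 15 12 13 13
21 25 24 22 23 37 84 87 84 79 65 31 15 11 12 12
23 25 21 25 25 35 88 115 114 105 87 29 15 13 12 14
22 25 24 24 22 37 89 125 123 114 93 31 13 14 17 13
23 23 24 24 24 28 68 107 123 111 62 22 15 14 13 15
21 20 19 22 24 35 79 97 86 81 87 29 13 11 12 11
18 17 18 20 19 25 71 119 115 104 66 20 13 10 12 14
18 20 18 19 11 20 32 65 70 55 26 16 11 11 15 11
16 14 18 17 18 17 17 20 25 16 15 16 13 12 7 22
17 11 18 11 16 15 16 31 85 40 14 12 14 12 23 65
38 19 15 17 11 16 16 26 65 85 56 9 13 23 61 101
46 25 14 15 17 18 15 16 32 67 85 58 67 105 101 107
87 49 73 45 43 43 46 69 68 75 103 89 96 117 112 106
136 64 117 137 134 130 130 131 128 125 123 105 98 118 110 108
146 69 124 152 148 144 144 142 139 136 128 112 98 117 112 108
146 69 126 151 148 145 143 142 139 137 128 114 96 118 111 108
146 70 125 151 148 144 145 142 140 136 128 114 96 117 110 109
136 69 122 151 147 144 143 142 139 137 128 112 97 117 110 109
102 84 144 152 147 144 144 143 139 137 129 114 97 118 111 108
77 117 151 151 153 147 144 142 140 136 130 130 98 118 111 109
98 144 150 150 136 118 129 142 139 136 129 120 101 117 111 107
142 150 150 151 145 105 114 141 136 137 129 120 99 118 111 108
151 150 150 154 146 106 105 149 191 132 157 119 106 118 110 109
151 151 150 153 146 117 96 134 165 132 129 106 119 118 112 105
151 150 150 152 148 135 102 103 128 146 104 119 121 119 109 70
151 150 150 152 149 143 134 99 104 158 106 124 119 78 52 29
90 127 151 152 148 144 141 110 115 167 82 82 59 34 13 14
32 59 76 77 85 82 86 111 87 117 91 32 15 12 11 20
17 15 17 17 27 27 46 110 67 75 104 14 13 12 18 36
19 17 15 12 17 12 45 119 68 67 110 17 15 16 37 79
```

The hook follows the loop down and the load is on the spring: 4.0 N left in the hand. I lower 34 mm more.

Call:
carry_out:
  targets:
    - {"dp":[-1,0,1.2],"yaw":0}
    - {"dp":[-2,0,2.5],"yaw":0}
    - {"dp":[-3.1,0,3.8],"yaw":0}
    - {"dp":[-4.2,0,5.2],"yaw":0}
    - {"dp":[-5.3,0,6.5],"yaw":0}
    - {"dp":[-6.4,0,7.9],"yaw":0}
    - {"dp":[-7.5,0,9.2],"yaw":0}
    - {"dp":[-8.6,0,10.6],"yaw":0}
    - {"dp":[-9.7,0,12],"yaw":0}
    - {"dp":[-10.8,0,13.3],"yaw":0}
    - {"dp":[-11.7,0,14.5],"yaw":0}
    - {"dp":[-12.6,0,15.5],"yaw":0}

```text
clock: 32.52
eef_pos: [600.8, -17.8, 87.6]
tcp_rot: [3.139, -0.676, 0.359]
contact_force: [-0.3, 0.3, -2.5]
opening: 0.49
grasp_force: 92.1
```

Call:
carry_out:
  targets:
    - {"dp":[-1,0,1.2],"yaw":0}
    - {"dp":[-2,0,2.5],"yaw":0}
    - {"dp":[-3.1,0,3.8],"yaw":0}
    - {"dp":[-4.2,0,5.2],"yaw":0}
    - {"dp":[-5.3,0,6.5],"yaw":0}
    - {"dp":[-6.4,0,7.9],"yaw":0}
    - {"dp":[-7.5,0,9.2],"yaw":0}
    - {"dp":[-8.8,0,10.9],"yaw":0}
    - {"dp":[-8.8,0,10.9],"yaw":0}

```text
clock: 33.65
eef_pos: [600.6, -17.9, 73.5]
tcp_rot: [3.139, -0.676, 0.359]
contact_force: [0.8, 0.8, -0.8]
opening: 0.487
grasp_force: 92.2
```

```bash
python3 - <<'E'
from h import *
f=[]
for i in range(16):
    r.grab_frame("wrist");s=r.sense();f.append(s["contact_force"])
print(np.mean(f,0),np.std(f,0)/4,s["eef_pos"],s["clock"],s["wrist_torque"])
E
```

```text
[ 0.29  0.97 -0.53] [0.1  0.11 0.11] [600.65 -17.85  73.62] 34.45 [-0.11  0.29  0.04]
```

Call:
carry_out:
  targets:
    - {"dp":[-0.6,-0.5,1.1],"yaw":0}
    - {"dp":[-1.3,-1,2.2],"yaw":0}
    - {"dp":[-2,-1.5,3.3],"yaw":0}
    - {"dp":[-2.6,-1.9,4.3],"yaw":0}
    - {"dp":[-2.6,-1.9,4.3],"yaw":0}

```text
clock: 35.08
eef_pos: [600.7, -16.1, 68.5]
tcp_rot: [3.139, -0.676, 0.359]
contact_force: [-0.0, -3.2, -0.2]
opening: 0.489
grasp_force: 92.9
```

```bash
python3 - <<'E'
from h import *
f=[]
for i in range(24):
    r.grab_frame("wrist");s=r.sense();f.append(s["contact_force"])
print(np.mean(f,0),np.std(f,0)/5,s["eef_pos"],s["clock"],s["wrist_torque"])
E
```

```text
[ 1.02 -3.67 -0.04] [0.13 0.11 0.1 ] [600.62 -15.87  68.64] 36.275 [-0.15  0.27 -0.45]
```

Call:
carry_out:
  targets:
    - {"dp":[-0.1,0.8,-0.1],"yaw":0}
    - {"dp":[-0.2,1.55,-0.15],"yaw":0}
    - {"dp":[-0.2,1.55,-0.15],"yaw":0}
    - {"dp":[-0.2,1.55,-0.15],"yaw":0}

```text
clock: 36.78
eef_pos: [600.6, -16.8, 68.5]
tcp_rot: [3.14, -0.676, 0.36]
contact_force: [-0.3, 4.0, 0.1]
opening: 0.489
grasp_force: 92.7
```

```bash
python3 - <<'E'
from h import *
f=[]
for i in range(24):
    r.grab_frame("wrist");s=r.sense();f.append(s["contact_force"])
print(np.mean(f,0),np.std(f,0)/5,s["eef_pos"],s["clock"],s["wrist_torque"])
E
```

```text
[-1.3   5.2  -0.29] [0.11 0.1  0.11] [600.66 -16.94  68.54] 37.975 [-0.05  0.27  0.61]
```

The loop sticks on the hook and is stiff sideways, about 8 N/mm. I back off 0.6 mm along tool y.

Call:
carry_out:
  targets:
    - {"dp":[0,-0.3,0],"yaw":0}
    - {"dp":[0,-0.6,0],"yaw":0}
    - {"dp":[0,-0.6,0],"yaw":0}

```text
clock: 38.35
eef_pos: [600.7, -16.9, 68.6]
tcp_rot: [3.139, -0.676, 0.359]
contact_force: [-1.0, 3.9, 0.2]
opening: 0.488
grasp_force: 92.8
```

```bash
python3 - <<'E'
from h import *
f=[]
for i in range(20):
    r.grab_frame("wrist");s=r.sense();f.append(s["contact_force"])
print(np.mean(f,0),np.std(f,0)/5,s["eef_pos"],s["clock"],s["wrist_torque"])
E
```

```text
[-0.89  3.15 -0.04] [0.12 0.09 0.1 ] [600.73 -16.86  68.65] 39.35 [-0.13  0.34  0.36]
```

Call:
carry_out:
  targets:
    - {"dp":[0,-0.5,0],"yaw":0}
    - {"dp":[0,-0.9,0],"yaw":0}
    - {"dp":[0,-0.9,0],"yaw":0}
    - {"dp":[0,-0.9,0],"yaw":0}

```text
clock: 39.85
eef_pos: [600.6, -16.3, 68.7]
tcp_rot: [3.139, -0.676, 0.359]
contact_force: [0.7, -1.6, -0.0]
opening: 0.488
grasp_force: 92.8
```

```bash
python3 - <<'E'
from h import *
f=[]
for i in range(20):
    r.grab_frame("wrist");s=r.sense();f.append(s["contact_force"])
print(np.mean(f,0),np.std(f,0)/5,s["eef_pos"],s["clock"],s["wrist_torque"])
E
```

```text
[ 1.23 -2.42 -0.01] [0.1  0.15 0.08] [600.47 -16.08  68.68] 40.85 [-0.24  0.26 -0.4 ]
```

Call:
carry_out:
  targets:
    - {"dp":[0,0.2,0],"yaw":0}
    - {"dp":[0,0.4,0],"yaw":0}
    - {"dp":[0,0.4,0],"yaw":0}
    - {"dp":[0,0.4,0],"yaw":0}

```text
clock: 41.35
eef_pos: [600.4, -16.2, 68.6]
tcp_rot: [3.139, -0.676, 0.36]
contact_force: [0.7, -1.2, -1.5]
opening: 0.491
grasp_force: 92.8
```

```bash
python3 - <<'E'
from h import *
f=[]
for i in range(14):
    r.grab_frame("wrist");s=r.sense();f.append(s["contact_force"])
print(np.mean(f,0),np.std(f,0)/4,s["eef_pos"],s["clock"],s["wrist_torque"])
print(dp(s["eef_pos"]+[0,0,0])[1])
E
```

```text
[ 0.56 -0.26  0.15] [0.17 0.15 0.15] [600.5  -16.29  68.62] 42.05 [-0.11  0.38  0.02]
[[ 0.73  0.35  0.59]
 [ 0.27 -0.94  0.22]
 [ 0.63  0.   -0.78]]
```

Residual forces are near zero on every axis and the spring carries it all. I soften the grip, open slightly, then fully.

Call:
carry_out:
  targets:
    - {"dp":[0,0,0],"yaw":0}
    - {"dp":[0,0,0],"yaw":0}
    - {"dp":[0,0,0],"yaw":0}
  grip_force: 20

```text
clock: 42.42
eef_pos: [600.5, -16.3, 68.6]
tcp_rot: [3.139, -0.676, 0.359]
contact_force: [0.9, 0.3, -0.2]
opening: 0.492
grasp_force: 92.8
```

Call:
carry_out:
  targets:
    - {"dp":[0,0,0],"yaw":0}
    - {"dp":[0,0,0],"yaw":0}
    - {"dp":[0,0,0],"yaw":0}
    - {"dp":[0,0,0],"yaw":0}
  fingers: 0.3

```text
clock: 42.92
eef_pos: [600.5, -16.4, 68.6]
tcp_rot: [3.139, -0.676, 0.359]
contact_force: [-0.1, 0.3, 1.0]
opening: 0.647
grasp_force: 0.0
```

Call:
carry_out:
  targets:
    - {"dp":[0,0,0],"yaw":0}
    - {"dp":[0,0,0],"yaw":0}
    - {"dp":[0,0,0],"yaw":0}
    - {"dp":[0,0,0],"yaw":0}
    - {"dp":[0,0,0],"yaw":0}
    - {"dp":[0,0,0],"yaw":0}
  fingers: 1

```text
clock: 43.68
eef_pos: [600.5, -16.4, 68.6]
tcp_rot: [3.139, -0.676, 0.359]
contact_force: [-1.0, -0.4, 0.4]
opening: 0.999
grasp_force: 0.0
```

Call:
carry_out:
  targets:
    - {"dp":[0,0,-4],"yaw":0}
    - {"dp":[0,0,-12],"yaw":0}
    - {"dp":[0,0,-24],"yaw":0}
    - {"dp":[0,0,-38],"yaw":0}
    - {"dp":[0,0,-52],"yaw":0}
    - {"dp":[0,0,-66],"yaw":0}
    - {"dp":[0,0,-80],"yaw":0}
    - {"dp":[0,0,-92],"yaw":0}
    - {"dp":[0,0,-100],"yaw":0}
    - {"dp":[0,0,-100],"yaw":0}

```text
clock: 44.92
eef_pos: [541.8, -38.4, 147.3]
tcp_rot: [3.138, -0.677, 0.36]
contact_force: [-1.0, 0.3, -0.3]
opening: 0.996
grasp_force: 0.0
```

```bash
python3 - <<'E'
from h import *
S,D=cal("scene"),cal("side");s=r.sense();print(s["eef_pos"],s["clock"],s["contact_force"])
L=[]
for i in range(20):
    a=r.grab_frame("side")[:,:,::-1].astype(int);L.append(a[225:330,285:360])
for k in(5,10,15,18,19):print(k,[int((np.abs(L[k]-L[k-1]).max(2)>25).sum()),int((np.abs(L[k]-L[k-5]).max(2)>25).sum())])
cv2.imwrite("pics/side11.png",a.astype(np.uint8));sc=r.grab_frame("scene")[:,:,::-1];cv2.imwrite("pics/scene11.png",sc)
P=np.array([578.6,-22.9,292.5-73-118]);print(proj(D,[P,P+[0,0,118]]),proj(S,[P,P+[0,0,118]]),r.sense()["clock"])
E
```

```text
[541.81 -38.41 147.25] 44.925 [-0.98  0.31 -0.26]
5 [0, 5]
10 [0, 0]
15 [1, 1]
18 [0, 1]
19 [0, 2]
[[323.89 306.05]
 [323.55 269.83]] [[298.57 286.7 ]
 [297.4  250.27]] 45.975
```

The picture is almost still. I check that the cylinder is where it should hang, wait a little, and hand in.

Call:
carry_out:
  targets:
    - {"dp":[0,0,-10],"yaw":0}
    - {"dp":[0,0,-20],"yaw":0}
    - {"dp":[0,0,-20],"yaw":0}
    - {"dp":[0,0,-20],"yaw":0}
    - {"dp":[0,0,-20],"yaw":0}
    - {"dp":[0,0,-20],"yaw":0}
    - {"dp":[0,0,-20],"yaw":0}
    - {"dp":[0,0,-20],"yaw":0}

```text
clock: 46.98
eef_pos: [530.1, -42.5, 162.2]
tcp_rot: [3.139, -0.676, 0.359]
contact_force: [0.0, -1.0, -0.9]
opening: 0.998
grasp_force: 0.0
```

```bash
python3 - <<'E'
from h import *
D=cal("side");o=cv2.imread("pics/side0.png").astype(int);p=cv2.imread("pics/side11.png").astype(int)
a=r.grab_frame("side")[:,:,::-1].astype(int)
m=(np.abs(a-o).max(2)>25).astype(np.uint8);m[:255]=0;m[:,:312]=0;m[:,337:]=0;m[330:]=0
v,u=np.nonzero(m);print("changed box",u.min(),u.max(),v.min(),v.max(),len(u))
P=np.array([578.6,-22.9,101.5]);print("expected cyl",proj(D,[P+[-22,0,27],P+[22,0,27],P-[0,0,27]]).tolist())
for y in range(296,314,4):print(a[y,308:342].mean(1).astype(int))
print("moved since",(np.abs(a-p).max(2)[225:330,312:337]>25).sum(),r.sense()["clock"])
E
```

```text
changed box 312 332 255 312 290
expected cyl [[315.6932295228872, 299.668161814263], [331.88534502739634, 296.4227239951741], [323.9665091234733, 313.88855157847723]]
[ 23  25  34  55  91 133 133 135 134 128 127 125 127 130 161 134 101 113
 118 125 123 125 122 108  82  89 128 133 133 132 134 132 131 130]
[ 23  35  96 125 127 126 129 128 129 120 124 126 124 125 123 115  76  78
  78  76  83 125 122 105  91  83  99 134 132 131 133 134 135 137]
[129 128 127 129 131 131 131 127  94  83  81  84  84  85  85  84  83  82
  78  74  69  66  62  65  98 130 131 131 132 127  86  95 102 142]
[129 126 126 128 129 133 135 131  91  85  83  83  84  82  83  80  79  78
  77  74  70  66  62  63  86 105  92  82  79  76  73  71  67  43]
[132 132 130 131 131 130 131 129  89  83  81  83  82  80  80  80  78  76
  74  70  70  65  60  60  64  72  72  73  73  72  72  72  73  70]
moved since 38 47.025
```

```bash
python3 - <<'E'
from h import *
L=[r.grab_frame("side")[255:330,312:337].astype(int) for _ in range(12)]
print([(np.abs(x-L[0]).max(2)>25).sum() for x in L[1:]])
print(r.sign_off())
E
```

```text
[np.int64(0), np.int64(0), np.int64(0), np.int64(0), np.int64(0), np.int64(0), np.int64(0), np.int64(0), np.int64(0), np.int64(0), np.int64(0)]
the job is handed in; nothing more can be done
None
```

I handed the job in at about 48 s: the small grey specimen (about 7.3 N) hangs still on the hook with the hand clear. I saw no contact with the jar, bottle or beaker, though I did not re-measure them, and the judge's verdict was not shown.

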